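Post the spent cells into the battery box

TASK

Wind the hand wheel on top of the battery box a full turn to draw the metal shutter all the way back, then push every spent orange D cell from the tray down through the spring flap into the box, so that the flap closes again. Then wind the wheel all the way back so that the shutter is fully shut. Leave the green cell and the black block battery in the tray and do not disturb the multimeter, the black bottle or the mug.

Things in the scene. Friction and masses are not known exactly. Their poses are not given: they have to be found in the camera images.
- box: Battery drop box, clear walls, blue top, fixed, 200 (x) x 270 (y) x 136 mm high; origin under its centre, x, y along its sides. Top plate 8 mm thick, with a flap opening at x -76 to -30, y -109 to -31 mm; a 4 mm skirt hangs from the opening's +x edge to z 106 mm. Below it free space over a sloping rubber floor, 10 to 34 mm high, falling towards +x.
- shutter_mid (a point): Centre of the shutter's upper face: aluminium plate 64 (x) x 88 (y) x 3 mm that slides on the box top (upper face at z 139 mm). Shut, it covers the opening; open, it stands 70 mm further towards the box's +x. It is driven by the wheel.
- wheel_axis (a point): Centre of the wheel's upper face, on its vertical axis, 155 mm above the bench, in box frame x 0, y +65 mm. The wheel is a black disc of radius 54 mm with a small steel hub 7 mm higher.
- flap_mid (a point): Centre of the part of the closed flap seen in the opening, on its upper face, in box frame x -53, y -70, z 130 mm (6 mm below the box top). There is room for one cell lying along the box's y axis (opening 46 mm in x, 78 mm in y). Pressed down a little on the -x side of its crest, the cell goes down along the +x edge; pressed on the other side it may stick at the hinge.
- flap (a joint): Yellow spring flap, 56 x 76 mm, hinged along y under the top, 12 mm beyond the opening's -x edge: 0 = closed, level; grows as its free +x edge swings down, to 1.55 rad. It carries a resting cell; a push of 3 to 15 N on the cell opens it, and the cell is through when fingertips have pushed 40 to 55 mm below the closed flap. It springs shut when nothing holds it.
- wheel (a joint): Hand wheel, a rack drives the shutter: 0 = shutter fully shut, 6.28 = fully back (stops at both ends). Grows counterclockwise seen from above. Stays where it is left; needs about 1 to 3 N at the knob.
- wheel_knob (a point): Middle of the red free-spinning grip knob on the wheel, 20 mm in diameter, 30 mm tall (this point at half its height, 170 mm above the bench), upright, 42 mm from the wheel's axis; at wheel 0 and at 6.28 it lies on the +y side of the axis (box frame). The fingers can hold the knob and be led round the circle without turning.
- tray: Sorting tray: the grey, rimmed top of a low wooden drawer block, fixed, 210 x 310 mm; origin under its centre on the bench, x, y along its sides; tray floor 55 mm above the bench, rim 5 mm wide and 62 mm above the bench (7 mm over the floor). Its small drawers are not used.
- cell1: Spent cell, orange with a brass-coloured band: D-size cell, a solid cylinder 33 mm in diameter and 58 mm long (100 g), lying on its side: it rolls easily. Origin at its centre, x along its axis. Two to four such cells are present.
- cell2: Spent cell, orange with a brass-coloured band: D-size cell, a solid cylinder 33 mm in diameter and 58 mm long (100 g), lying on its side: it rolls easily. Origin at its centre, x along its axis. Two to four such cells are present.
- cell3: Spent cell, orange with a brass-coloured band: D-size cell, a solid cylinder 33 mm in diameter and 58 mm long (100 g), lying on its side: it rolls easily. Origin at its centre, x along its axis. Two to four such cells are present.
- cell4: Spent cell, orange with a brass-coloured band: D-size cell, a solid cylinder 33 mm in diameter and 58 mm long (100 g), lying on its side: it rolls easily. Origin at its centre, x along its axis. Two to four such cells are present.
- good_cell: Good cell, green with a brass-coloured band, stays in the tray: D-size cell, a solid cylinder 33 mm in diameter and 58 mm long (100 g), lying on its side: it rolls easily. Origin at its centre, x along its axis.
- block_battery: Black and copper block battery 46 x 26 x 17 mm, lying in the tray, stays there. Origin under its centre.
- multimeter: Yellow multimeter, 150 x 78 x 36 mm, bystander. Origin under its centre.
- thermos: Black drink bottle, 68 mm in diameter, 210 mm tall, bystander. Origin under its centre.
- mug: White mug, bystander, 80 mm wide, 95 mm tall. Origin under its centre.
Not all that is in view belongs to the job. Leave any pink or white look-alike of the cell3 alone.

How it is judged:
On the way, in this order (a step that is already met when the one before it is completed fails the run):
1. the wheel is wound a full turn, the shutter is fully back (value of joint wheel above 6 rad), for 0.2 s.
2. every spent cell is in the box and the flap has closed, with the shutter still open (x of cell1 in the frame of box between -0.1 and 0.1 m and y of cell1 in the frame of box between -0.135 and 0.135 m and z of cell1 in the frame of box between 0 and 0.095 m and x of cell2 in the frame of box between -0.1 and 0.1 m and y of cell2 in the frame of box between -0.135 and 0.135 m and z of cell2 in the frame of box between 0 and 0.095 m and x of cell3 in the frame of box between -0.1 and 0.1 m and y of cell3 in the frame of box between -0.135 and 0.135 m and z of cell3 in the frame of box between 0 and 0.095 m and x of cell4 in the frame of box between -0.1 and 0.1 m and y of cell4 in the frame of box between -0.135 and 0.135 m and z of cell4 in the frame of box between 0 and 0.095 m and value of joint flap below 0.12 rad and value of joint wheel above 5.5 rad), for 0.2 s.
At the end, for the whole second after the job is handed in: every spent cell present lies inside the box below the flap, at rest (under 30 mm/s); flap closed (under 0.12 rad); wheel back under 0.2 rad, so the shutter is shut; the green cell and the block battery lie in the tray (x of cell1 in the frame of box between -0.1 and 0.1 m and y of cell1 in the frame of box between -0.135 and 0.135 m and z of cell1 in the frame of box between 0 and 0.095 m and x of cell2 in the frame of box between -0.1 and 0.1 m and y of cell2 in the frame of box between -0.135 and 0.135 m and z of cell2 in the frame of box between 0 and 0.095 m and x of cell3 in the frame of box between -0.1 and 0.1 m and y of cell3 in the frame of box between -0.135 and 0.135 m and z of cell3 in the frame of box between 0 and 0.095 m and x of cell4 in the frame of box between -0.1 and 0.1 m and y of cell4 in the frame of box between -0.135 and 0.135 m and z of cell4 in the frame of box between 0 and 0.095 m and value of joint flap below 0.12 rad and value of joint wheel below 0.2 rad and x of good_cell in the frame of tray between -0.105 and 0.105 m and y of good_cell in the frame of tray between -0.155 and 0.155 m and z of good_cell in the frame of tray between 0.045 and 0.09 m and x of block_battery in the frame of tray between -0.105 and 0.105 m and y of block_battery in the frame of tray between -0.155 and 0.155 m and z of block_battery in the frame of tray between 0.045 and 0.09 m and linear speed of each of cell1, cell2, cell3, cell4 below 0.03 m/s); the robot touches nothing.
It fails at once if the bottle is tipped over or moved by over 40 mm (angle between thermos's own z axis and vertical above 0.5 rad or distance of thermos from where it was at the start of the episode above 0.04 m).
It fails at once if the multimeter is moved by over 40 mm (distance of multimeter from where it was at the start of the episode above 0.04 m).
It fails at once if the mug is tipped over or moved by over 40 mm (angle between mug's own z axis and vertical above 0.5 rad or distance of mug from where it was at the start of the episode above 0.04 m).
Of cell1, cell2, cell3, cell4 only 2 to 4 are there at a start; the rules pass over those that are not, and their reading is None.
At some moment in a run one of cell1, cell2, cell3, cell4 may be knocked a few centimetres aside while the robot is not near it.
It also fails if it takes over 210 s, if anything falls off the work surface, if the arm or the gripper's body presses on something with over 40 N, if the wrist force passes 120 N, or if a joint passes its speed limit or range.

ROBOT

A 6-joint arm with a two-finger parallel gripper is mounted at the origin on the work surface. World frame = base frame: x ahead of the robot, y to its left, z up, the work surface at z = 0. Lengths are in m, angles in rad, forces in N, time in s.
With the tool pointing down it reaches from about 0.275 to 0.75 m from the base axis. Payload 10.2 kg.
Tool frame: the origin (TCP) lies where the fingers leave the gripper's body, on its centre line; the fingertips stand 73 mm ahead of it and the grasp point (between the pads) lies 54 mm ahead of it; z points along the fingers, y is the line along which they close (so a half turn about z gives the same grasp; the last joint's range is limited). The gripper opens to 85 mm and grips with 20 to 120 N. Pads are 22 mm wide; open, the fingers measure 114 mm over their backs; the gripper's body (76 mm by 85 mm) begins 54 mm behind the grasp point. The pads swing forward as they close: fully open they stand 13 mm farther back than shut.
Start: joints at [-1.354, 0.313, 1.498, -0, 1.331, -0.223], TCP at [0.224, -0.475, 0.304] pointing down, gripper open.
Joint ranges: [-2.94, 2.94], [-0.97, 2.17], [0.19, 2.56], [-1.23, 4.37], [0.02, 3.11], [-2.88, 2.88]. Speed limits (rad/s): [2.39, 2.39, 3.01, 3.14, 3.14, 3.14].

INTERFACE

Orientations are given as a unit quaternion [x, y, z, w].
In Python, from station import manip gives the robot as it stands.
- The arm moves only by the tool drive_tool, never from a script. Its argument "plan" is a list of rows, each a list of 6 numbers: the shift along the tool's x, y, z in cm, then the turn, a rotation vector about the tool's x, y, z in degrees. In form: [[tx, ty, tz, wx, wy, wz], ...]. A call has exactly 8 rows; each row shifts and turns the commanded pose from where the row before left it, along the tool's axes as they then stand; what a row does not reach is not made up. A row lasts 1/12 s, in which the tool goes at most 41.7 mm and 7.16 degrees, less where a joint would pass 70% of its speed; a pose out of reach is approached as far as the arm can. A call with a gripper value outside its range is refused whole. "fingers" is the opening, from 0 (shut) to 1 (fully open), set as the call begins (left out, the last holds). The fingers move at their own pace and stop on an object; the grip force is fixed at half the most. Time passes only in rows, so rows that do not move let the fingers close, or fill a call up. It gives the time, the measured TCP pose, the force, the opening and the grip force at its end, in the units of the state.
- manip.get_obs(): the state, without advancing time (a new reading comes with each control period).
- manip.grab_frame(name): name is "scene" or "top"; returns (picture, depth): 384x512x3 uint8, red, green, blue; 384x512 float32, m along the optical axis (not along the pixel's ray), 0 where there is no reading.
- manip.camera_model(name): a dict with "mtx" (3x3 intrinsics, pixels), "R" (3x3) and "t" (3): a world point X has camera coordinates R X + t. Camera axes: x right, y down, z forward; pixel columns grow to the right and rows downward; lengths in m; the calibration is good to about 2 mm. A picture is of the moment at which its call begins. camera_model takes no time and is no camera call.
- manip.job_done(): hands the job in; it is judged then, once.
The state is a dict: "clock": time; "joint_pos": joint angles; "qvel": joint speeds; "joint_efforts": joint torques, N m; "position": TCP position; "tcp_rot": TCP orientation; "wrist_force": force on the tool from outside, world axes, zero at the start; "torque": the same for the moment, N m; "gripper_width": opening from 0.0 (shut) to 1.0 (fully open); "gripper_force": force on a finger pad.
Only numpy, scipy, OpenCV 4.12 (cv2) and the standard library are available. Lean on these libraries where they do the work, as an engineer would, in place of code of your own. Each camera call takes 0.05 s, during which the arm holds its last target. There are 200 camera calls.

## Working session

There is one attempt and no reset: what is moved stays moved. The work goes in short steps, Python scripts to look and compute and a tool call to move; the robot and the scene stay as the last step left them, time stands still between calls to the robot, and variables do not carry over. Pictures are saved under pics/ and viewed, at most 14 in all, crops included, and the job is handed in when it is done.

Besides the shell and the picture viewer there is one more tool, called after "Emit:" in YAML: its name, and indented under it one key for each argument. drive_tool: Moves the arm, as the interface text tells. Its arguments: {"type":"object","properties":{"plan":{"type":"array","items":{"type":"array","items":{"type":"number"}}},"fingers":{"type":"number"}},"required":["plan"]}

```bash
mkdir -p pics; cat > h.py <<'E'
import numpy as np, cv2
from station import manip
from scipy.spatial.transform import Rotation as Rt
def grab(n,save=None):
    p,d=manip.grab_frame(n); c=manip.camera_model(n)
    if save: cv2.imwrite('pics/'+save,p[:,:,::-1])
    return p,d,{k:np.array(c[k]) for k in('mtx','R','t')}
def cloud(d,c):
    v,u=np.mgrid[0:d.shape[0],0:d.shape[1]]
    r=np.stack([u,v,np.ones_like(u)],-1)@np.linalg.inv(c['mtx']).T
    return (r*d[...,None]-c['t'])@c['R']
def ray(u,v,z,c):
    r=c['R'].T@np.linalg.inv(c['mtx'])@np.array([u,v,1.]); o=-c['R'].T@c['t']
    return o+r*(z-o[2])/r[2]
def proj(X,c):
    q=c['mtx']@(c['R']@np.array(X)+c['t']); return q[:2]/q[2]
E
python3 - <<'E'
from h import *
o=manip.get_obs(); print(o)
for n in('scene','top'):
    p,d,c=grab(n,n+'0.png'); print(n,c,np.unique(d==0,return_counts=True))
    np.savez(n+'0.npz',p=p,d=d)
E
```

```text
{'clock': 0.0, 'joint_pos': array([-1.35441196e+00,  3.13473386e-01,  1.49843721e+00,  7.49775834e-06,
        1.33096509e+00, -2.23427572e-01]), 'qvel': array([-0.00080498, -0.00103684, -0.00125029, -0.00133014, -0.00039566,
       -0.00101111]), 'joint_efforts': array([ 1.76372255e-04, -4.12270010e+01, -2.59740007e+01, -1.68023435e-04,
        4.16574301e-03,  8.22749058e-06]), 'position': array([ 0.22347155, -0.47489065,  0.30332299]), 'tcp_rot': array([ 9.75917959e-01,  2.18136941e-01,  5.90014071e-06, -6.41498086e-04]), 'wrist_force': array([ 0.27901315, -0.605747  , -0.49294259]), 'torque': array([-0.02431376, -0.00211837, -0.00887222]), 'gripper_force': 0.0, 'gripper_width': 0.9998621931227832}
scene {'mtx': array([[434.97649211,   0.        , 257.80536233],
       [  0.        , 434.97649211, 191.03531401],
       [  0.        ,   0.        ,   1.        ]]), 'R': array([[-5.10317980e-01,  8.59985713e-01, -3.62715083e-04],
       [ 4.64489622e-01,  2.75274463e-01, -8.41708596e-01],
       [-7.23757521e-01, -4.29707508e-01, -5.39931947e-01]]), 't': array([ 0.25650249, -0.15796761,  1.81805759])} (array([False,  True]), array([195824,    784]))
top {'mtx': array([[441.33488847,   0.        , 244.62896143],
       [  0.        , 441.33488847, 194.91807925],
       [  0.        ,   0.        ,   1.        ]]), 'R': array([[-0.00982918, -0.99991627, -0.00841684],
       [-0.99089992,  0.01086986, -0.13416109],
       [ 0.13424135,  0.00702155, -0.99092379]]), 't': array([0.04042475, 0.55695792, 1.45240207])} (array([False,  True]), array([195811,    797]))
```

View pics/top0.png

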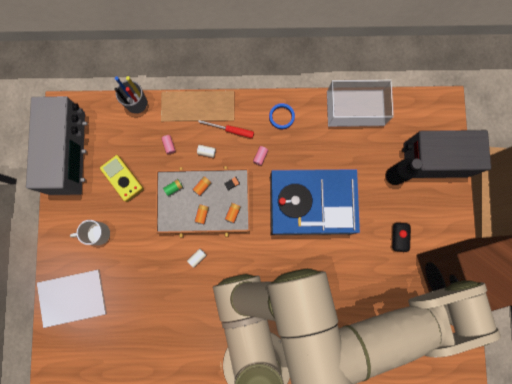

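View pics/scene0.png

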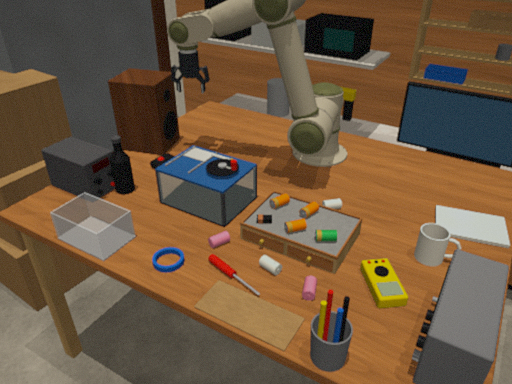

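```bash
cat >> h.py <<'E'
def cells(p,d,c,lo=(8,150,120),hi=(20,255,255),zr=(.06,.1),amin=25,zc=.0715):
    hsv=cv2.cvtColor(p,cv2.COLOR_RGB2HSV); m=cv2.inRange(hsv,lo,hi); P=cloud(d,c)
    m=cv2.morphologyEx(m,cv2.MORPH_CLOSE,np.ones((3,3),np.uint8))
    n,L,S,C=cv2.connectedComponentsWithStats(m); out=[]
    for i in range(1,n):
        if S[i,4]<amin: continue
        v,u=np.nonzero(L==i); X=np.array([ray(a,b,zc+.008,c)[:2] for a,b in zip(u,v)])
        (cx,cy),(w,h),a=cv2.minAreaRect((X*1000).astype(np.float32))
        if w<h: a+=90
        z=P[v,u,2]
        out.append((C[i].round(1),S[i,4],round(cx),round(cy),round(max(w,h)),round(min(w,h)),round((a+90)%180-90),round(np.median(z),3),round(z.max(),3)))
    return out
E
python3 - <<'E'
from h import *
f=np.load('top0.npz');p,d=f['p'],f['d'];c={k:np.array(v) for k,v in manip.camera_model('top').items() if k in('mtx','R','t')}
P=cloud(d,c)
print('orange');[print(*r) for r in cells(p,d,c)]
print('green');[print(*r) for r in cells(p,d,c,(45,120,60),(85,255,255))]
hsv=cv2.cvtColor(p,cv2.COLOR_RGB2HSV)
def rect(m,z,name):
    m=cv2.morphologyEx(m.astype(np.uint8),cv2.MORPH_CLOSE,np.ones((5,5),np.uint8))
    n,L,S,C=cv2.connectedComponentsWithStats(m); i=1+S[1:,4].argmax(); v,u=np.nonzero(L==i)
    X=np.array([ray(a,b,z,c)[:2] for a,b in zip(u,v)]); print(name,cv2.minAreaRect((X*1000).astype(np.float32)),S[i],np.median(P[v,u,2]))
rect(cv2.inRange(hsv,(100,120,60),(125,255,255))*(P[...,2]>.12),.136,'box')
rect((P[...,2]>.045)&(P[...,2]<.075)&(P[...,1]>-.05)&(P[...,1]<.3)&(P[...,0]>.3),.06,'tray')
hi=(P[...,2]>.145)&(P[...,2]<.2)&(P[...,0]>.3)&(P[...,1]<0)&(P[...,1]>-.35)
rect(hi&(hsv[...,2]<60),.155,'wheel')
red=cv2.inRange(hsv,(0,150,100),(6,255,255))>0
rect(red&hi,.185,'knob')
rect((hsv[...,1]<40)&(hsv[...,2]>150)&(P[...,2]>.13)&(P[...,2]<.15)&(P[...,1]<0)&(P[...,0]<.6),.139,'shutter')
cv2.imwrite('pics/crop0.png',cv2.resize(p[160:245,145:370,::-1],None,fx=3.5,fy=3.5,interpolation=cv2.INTER_CUBIC))
E
```

```text
orange
[244.5 221.6] 60977 438 0 1416 950 -90 0.0 1.514
[281.5 115.7] 212 818 -92 57 49 89 0.0 1.514
[201.4 185.9] 151 583 176 54 31 -45 0.085 1.514
[201.2 214.1] 153 491 177 55 30 -14 0.086 0.094
[232.3 212.7] 153 494 75 56 30 -23 0.086 0.098
[504.8 248.5] 64 370 -800 55 16 50 0.301 0.306
[377.6 306.7] 88 187 -386 37 33 9 -0.0 0.01
[438.5 370.5] 2693 12 -510 391 107 90 0.001 1.514
green
[170.7 188.3] 107 577 277 42 28 -59 0.085 0.092
box ((521.9697875976562, -185.66006469726562), (196.66741943359375, 269.3528747558594), 0.11061428487300873) [ 272  170   87   64 3525] 0.13639394674382951
tray ((539.1976318359375, 160.57882690429688), (213.14183044433594, 278.63189697265625), 0.550975501537323) [ 165  168   85   65 4719] 0.05557652431129845
wheel ((522.5088500976562, -122.16224670410156), (99.3770751953125, 96.81938934326172), 89.3603515625) [279 185  33  32 668] 0.1556499148947731
knob ((519.072021484375, -79.54585266113281), (19.262771606445312, 19.506532669067383), 44.27535629272461) [279 197   7   8  39] 0.18405737888362403
shutter ((506.17822265625, -234.38507080078125), (165.82284545898438, 151.371337890625), 79.05989074707031) [301 180  54  50 774] 0.13959988172304494
```

View pics/crop0.png

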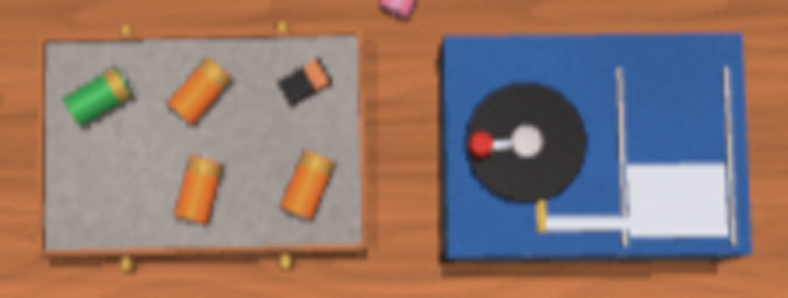

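Top view: the spent orange cells with brass bands are at (201,186), (201,214) and (232,213). These three are the only orange cells in the tray. Green is at (171,188) and the block battery at (232,184); the pink and white look-alikes lie outside the tray. The enlarged crop confirms this. The box centre is about (0.522, -0.187) with yaw near 0, and the knob is about (0.520, -0.080).

Emit:
drive_tool:
  plan:
    - [0, 0, 0, 0, 0, -7]
    - [0, 0, 0, 0, 0, -7]
    - [0, 0, 0, 0, 0, -7]
    - [0, 0, 0, 0, 0, -7]
    - [0, 0, 0, 0, 0, -7]
    - [0, 0, 0, 0, 0, -7]
    - [0, 0, 0, 0, 0, -7]
    - [0, 0, 0, 0, 0, -7]
  fingers: 1

```text
clock: 0.77
position: [0.2235, -0.4749, 0.3035]
tcp_rot: [0.757, 0.653, 0.0, -0.0]
wrist_force: [0.1, -0.6, 0.3]
gripper_width: 1.001
gripper_force: 0.0
```

Emit:
drive_tool:
  plan:
    - [0, 0, 0, 0, 0, -4.4]
    - [0, 0, 0, 0, 0, -4.4]
    - [2.8, 2.1, 0, 0, 0, 0]
    - [2.8, 2.1, 0, 0, 0, 0]
    - [2.8, 2.1, 0, 0, 0, 0]
    - [2.8, 2.1, 0, 0, 0, 0]
    - [2.8, 2.1, 0, 0, 0, 0]
    - [2.8, 2.1, 0, 0, 0, 0]

```text
clock: 1.43
position: [0.3501, -0.3055, 0.3037]
tcp_rot: [0.707, 0.707, 0.0, -0.0]
wrist_force: [0.1, -1.3, 0.1]
gripper_width: 1.0
gripper_force: 0.0
```

Emit:
drive_tool:
  plan:
    - [2.8, 2.1, 0, 0, 0, 0]
    - [2.8, 2.1, 0, 0, 0, 0]
    - [2.8, 2.1, 0, 0, 0, 0]
    - [2.8, 2.1, 0, 0, 0, 0]
    - [2.8, 2.1, 0, 0, 0, 0]
    - [2.8, 2.1, 0, 0, 0, 0]
    - [2.8, 2.1, 0, 0, 0, 0]
    - [0, 0, 0, 0, 0, 0]

```text
clock: 2.1
position: [0.4985, -0.1069, 0.3035]
tcp_rot: [0.705, 0.709, 0.001, -0.0]
wrist_force: [0.4, 0.8, -0.3]
gripper_width: 1.0
gripper_force: 0.0
```

Emit:
drive_tool:
  plan:
    - [1.35, 1.1, 0, 0, 0, 0]
    - [1.35, 1.1, 0, 0, 0, 0]
    - [0, 0, 0, 0, 0, 0]
    - [0, 0, 1.7, 0, 0, 0]
    - [0, 0, 1.7, 0, 0, 0]
    - [0, 0, 1.7, 0, 0, 0]
    - [0, 0, 1.7, 0, 0, 0]
    - [0, 0, 0, 0, 0, 0]

```text
clock: 2.77
position: [0.5171, -0.0844, 0.2329]
tcp_rot: [0.707, 0.707, -0.001, -0.003]
wrist_force: [-0.5, -0.3, -0.5]
gripper_width: 1.0
gripper_force: 0.0
```

```bash
python3 - <<'E'
from h import *
print(manip.get_obs()['position'])
p,d,c=grab('scene')
for z in(.155,.17,.185): print(proj([.521,-.08,z],c))
cv2.imwrite('pics/k1.png',cv2.resize(p[120:230,150:300,::-1],None,fx=4,fy=4,interpolation=cv2.INTER_CUBIC))
E
```

```text
[ 0.51706549 -0.08435356  0.2328524 ]
[233.35450488 169.63907075]
[233.20966664 165.54448404]
[233.06312273 161.40167818]
```

View pics/k1.png

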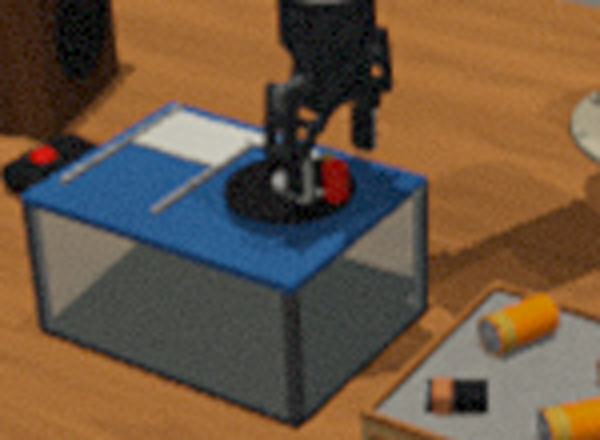

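Emit:
drive_tool:
  plan:
    - [0.45, 0.35, -0.2, 0, 0, 0]
    - [0, 0, 0, 0, 0, 0]
    - [0, 0, 0, 0, 0, 0]
    - [0, 0, 0, 0, 0, 0]
    - [0, 0, 0, 0, 0, 0]
    - [0, 0, 0, 0, 0, 0]
    - [0, 0, 0, 0, 0, 0]
    - [0, 0, 0, 0, 0, 0]
  fingers: 0

```text
clock: 3.48
position: [0.5221, -0.0796, 0.2385]
tcp_rot: [0.707, 0.707, 0.0, 0.0]
wrist_force: [-0.7, 0.1, 4.7]
gripper_width: 0.206
gripper_force: 58.8
```

Emit:
drive_tool:
  plan:
    - [0, 0, 0, 0, 0, 0]
    - [0, 0, 0, 0, 0, 0]
    - [0, 0, 0, 0, 0, 0]
    - [0, 0, 0, 0, 0, 0]
    - [0, 0, 0, 0, 0, 0]
    - [0, 0, 0, 0, 0, 0]
    - [0, 0, 0, 0, 0, 0]
    - [0, 0, 0, 0, 0, 0]

```text
clock: 4.15
position: [0.5222, -0.0796, 0.2385]
tcp_rot: [0.707, 0.707, 0.0, 0.0]
wrist_force: [-0.9, 1.7, 5.8]
gripper_width: 0.204
gripper_force: 58.8
```

Emit:
drive_tool:
  plan:
    - [-0.08, -0.82, -0.3, 0, 0, 0]
    - [-0.24, -0.79, 0, 0, 0, 0]
    - [-0.39, -0.73, 0, 0, 0, 0]
    - [-0.52, -0.64, 0, 0, 0, 0]
    - [-0.64, -0.52, 0, 0, 0, 0]
    - [-0.73, -0.39, 0, 0, 0, 0]
    - [-0.79, -0.24, 0, 0, 0, 0]
    - [-0.82, -0.08, 0, 0, 0, 0]

```text
clock: 4.82
position: [0.4812, -0.122, 0.2389]
tcp_rot: [0.708, 0.707, 0.002, 0.002]
wrist_force: [26.6, 2.7, -27.0]
gripper_width: 0.208
gripper_force: 60.4
```

Emit:
drive_tool:
  plan:
    - [-0.82, 0.28, 0.25, 0, 0, 0]
    - [-0.79, 0.24, 0, 0, 0, 0]
    - [-0.73, 0.39, 0, 0, 0, 0]
    - [-0.64, 0.52, 0, 0, 0, 0]
    - [-0.52, 0.64, 0, 0, 0, 0]
    - [-0.39, 0.73, 0, 0, 0, 0]
    - [-0.24, 0.79, 0, 0, 0, 0]
    - [-0.08, 0.82, 0, 0, 0, 0]

```text
clock: 5.48
position: [0.5243, -0.1638, 0.2385]
tcp_rot: [0.707, 0.707, -0.0, -0.001]
wrist_force: [-1.5, 6.4, 4.1]
gripper_width: 0.21
gripper_force: 63.7
```

Emit:
drive_tool:
  plan:
    - [0.08, 0.82, 0, 0, 0, 0]
    - [0.24, 0.79, 0, 0, 0, 0]
    - [0.39, 0.73, 0, 0, 0, 0]
    - [0.52, 0.64, 0, 0, 0, 0]
    - [0.64, 0.52, 0, 0, 0, 0]
    - [0.73, 0.39, 0, 0, 0, 0]
    - [0.79, 0.24, 0, 0, 0, 0]
    - [0.82, 0.08, 0, 0, 0, 0]

```text
clock: 6.15
position: [0.5663, -0.1218, 0.2385]
tcp_rot: [0.707, 0.707, -0.001, 0.0]
wrist_force: [-4.8, -2.3, 5.2]
gripper_width: 0.205
gripper_force: 63.7
```

Emit:
drive_tool:
  plan:
    - [0.82, -0.08, 0, 0, 0, 0]
    - [0.79, -0.24, 0, 0, 0, 0]
    - [0.73, -0.39, 0, 0, 0, 0]
    - [0.64, -0.52, 0, 0, 0, 0]
    - [0.52, -0.64, 0, 0, 0, 0]
    - [0.39, -0.73, 0, 0, 0, 0]
    - [0.24, -0.79, 0, 0, 0, 0]
    - [0.08, -0.82, 0, 0, 0, 0]

```text
clock: 6.82
position: [0.5236, -0.0793, 0.2385]
tcp_rot: [0.707, 0.707, 0.0, 0.001]
wrist_force: [14.9, -6.8, -0.8]
gripper_width: 0.206
gripper_force: 63.4
```

Emit:
drive_tool:
  plan:
    - [0, -0.2, 0, 0, 0, 0]
    - [0, 0, 0, 0, 0, 0]
    - [0, 0, 0, 0, 0, 0]
    - [0, 0, 0, 0, 0, 0]
    - [0, 0, 0, 0, 0, 0]
    - [0, 0, 0, 0, 0, 0]
    - [0, 0, 0, 0, 0, 0]
    - [0, 0, 0, 0, 0, 0]

```text
clock: 7.48
position: [0.5233, -0.0795, 0.2386]
tcp_rot: [0.707, 0.707, 0.002, 0.003]
wrist_force: [14.2, -2.8, -4.1]
gripper_width: 0.201
gripper_force: 62.8
```

Emit:
drive_tool:
  plan:
    - [0, 0.2, 0, 0, 0, 0]
    - [0, 0, 0, 0, 0, 0]
    - [0, 0, 0, 0, 0, 0]
    - [0, 0, 0, 0, 0, 0]
    - [0, 0, -2, 0, 0, 0]
    - [0, 0, -2, 0, 0, 0]
    - [0, 0, -2, 0, 0, 0]
    - [0, 0, -2, 0, 0, 0]
  fingers: 1

```text
clock: 8.15
position: [0.5236, -0.0793, 0.3192]
tcp_rot: [0.707, 0.707, -0.0, -0.0]
wrist_force: [0.7, -0.6, 0.7]
gripper_width: 0.997
gripper_force: 0.0
```

```bash
python3 - <<'E'
from h import *
print(manip.get_obs()['position'])
p,d,c=grab('top','t2.png')
[print(*r) for r in cells(p,d,c) if 60<r[1]<500]
E
```

```text
[ 0.52364646 -0.07933099  0.31920347]
[281.5 115.7] 212 818 -92 57 49 89 0.001 1.514
[201.4 185.9] 151 583 176 54 31 -45 0.085 1.514
[201.3 214.2] 154 490 177 56 30 -14 0.085 0.094
[232.3 212.7] 153 494 75 56 30 -23 0.085 0.095
```

View pics/t2.png

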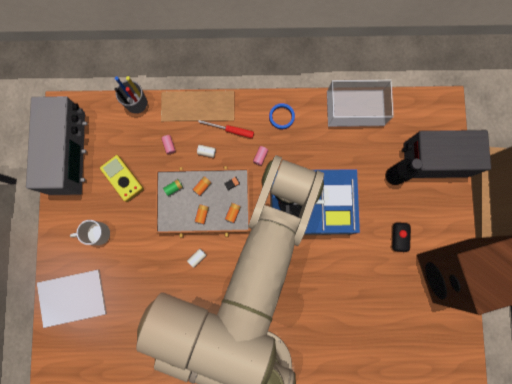

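The shutter is back and the yellow flap shows at (339,218). The cells have not moved. I'll start with the cell at (232,213).

Emit:
drive_tool:
  plan:
    - [3.08, -0.56, 0, 0, 0, 0]
    - [3.08, -0.56, 0, 0, 0, 0]
    - [3.08, -0.56, 0, 0, 0, 0]
    - [3.08, -0.56, 0, 0, 0, 0]
    - [3.08, -0.56, 0, 0, 0, 0]
    - [0, 0, 0, 0, 0, -6.7]
    - [0, 0, 0, 0, 0, -6.7]
    - [0, 0, 0, 0, 0, -6.7]

```text
clock: 8.87
position: [0.4956, 0.0751, 0.3182]
tcp_rot: [0.57, 0.822, -0.0, -0.0]
wrist_force: [0.5, -0.5, 0.2]
gripper_width: 1.001
gripper_force: 0.0
```

Emit:
drive_tool:
  plan:
    - [0, 0, 0, 0, 0, -6.7]
    - [0, 0, 0, 0, 0, -6.7]
    - [0, 0, 0, 0, 0, -6.7]
    - [0, 0, 0, 0, 0, -6.7]
    - [0, 0, 0, 0, 0, -6.7]
    - [0, 0, 0, 0, 0, -6.7]
    - [0, 0, 0, 0, 0, -6.7]
    - [0, 0, 0, 0, 0, 0]

```text
clock: 9.53
position: [0.4957, 0.0745, 0.3182]
tcp_rot: [0.197, 0.98, 0.0, -0.0]
wrist_force: [0.6, 0.8, 0.0]
gripper_width: 0.997
gripper_force: 0.0
```

Emit:
drive_tool:
  plan:
    - [0, 0, 3.1, 0, 0, 0]
    - [0, 0, 3.1, 0, 0, 0]
    - [0, 0, 3.1, 0, 0, 0]
    - [0, 0, 3.1, 0, 0, 0]
    - [0, 0, 1, 0, 0, 0]
    - [0, 0, 0, 0, 0, 0]
    - [0, 0, 0, 0, 0, 0]
    - [0, 0, 0, 0, 0, 0]

```text
clock: 10.2
position: [0.4968, 0.0744, 0.1862]
tcp_rot: [0.2, 0.98, 0.0, 0.002]
wrist_force: [-0.6, -0.5, -0.5]
gripper_width: 1.0
gripper_force: 0.0
```

```bash
python3 - <<'E'
from h import *
o=manip.get_obs(); print(o['clock'],o['position'],o['tcp_rot'],o['gripper_width'])
p,d,c=grab('scene')
[print(*r) for r in cells(p,d,c) if 60<r[1]<900]
E
```

```text
10.2 [0.49682686 0.07441058 0.1862204 ] [1.99832027e-01 9.79828910e-01 1.93891595e-04 1.55892271e-03] 0.999530203581242
[302.6   7.7] 109 -2490 -1306 657 203 25 0.328 0.355
[347.9  73. ] 439 -851 -199 270 225 -89 -0.05 0.849
[401.1  80.9] 163 -863 98 259 63 16 -0.042 0.849
[193.2  92.1] 76 -146 -753 184 64 65 -0.425 -0.397
[298.6 137.3] 85 49 -76 144 36 26 0.001 0.849
[302.7 171.6] 325 292 82 237 117 29 0.001 0.174
[296.7 224.7] 177 588 181 68 48 -42 0.083 0.849
[450.7 247.9] 88 469 591 53 22 0 -0.0 0.071
[167.7 259.2] 161 895 -44 45 45 3 0.001 0.005
[490.  374.1] 116 820 732 78 12 -9 -0.001 0.003
```

Emit:
drive_tool:
  plan:
    - [0, 0, 2, 0, 0, 0]
    - [0, 0, 2, 0, 0, 0]
    - [0, 0, 1.2, 0, 0, 0]
    - [0, 0, 0, 0, 0, 0]
    - [0, 0, 0, 0, 0, 0]
    - [0, 0, 0, 0, 0, 0]
    - [0, 0, 0, 0, 0, 0]
    - [0, 0, 0, 0, 0, 0]

```text
clock: 10.92
position: [0.4964, 0.0744, 0.1334]
tcp_rot: [0.199, 0.98, 0.0, 0.001]
wrist_force: [0.1, -0.2, 0.2]
gripper_width: 1.005
gripper_force: 0.0
```

Emit:
drive_tool:
  plan:
    - [0, 0, 0, 0, 0, 0]
    - [0, 0, 0, 0, 0, 0]
    - [0, 0, 0, 0, 0, 0]
    - [0, 0, 0, 0, 0, 0]
    - [0, 0, 0, 0, 0, 0]
    - [0, 0, 0, 0, 0, 0]
    - [0, 0, 0, 0, 0, 0]
    - [0, 0, 0, 0, 0, 0]
  fingers: 0

```text
clock: 11.58
position: [0.4963, 0.0744, 0.1327]
tcp_rot: [0.199, 0.98, 0.0, 0.0]
wrist_force: [-0.4, -0.8, 5.9]
gripper_width: 0.367
gripper_force: 59.5
```

Emit:
drive_tool:
  plan:
    - [0, 0, -2, 0, 0, 0]
    - [0, 0, -3.3, 0, 0, 0]
    - [0, 0, -3.3, 0, 0, 6.7]
    - [0, 0, -3.3, 0, 0, 6.7]
    - [0, 0, -3.3, 0, 0, 6.7]
    - [0, 0, -3.3, 0, 0, 6.7]
    - [0, 0, 0, 0, 0, 6.7]
    - [0, 0, 0, 0, 0, 6.7]

```text
clock: 12.25
position: [0.4962, 0.0745, 0.3188]
tcp_rot: [0.526, 0.85, 0.001, 0.001]
wrist_force: [-0.6, -0.5, -2.8]
gripper_width: 0.362
gripper_force: 59.7
```

Emit:
drive_tool:
  plan:
    - [0, 0, 0, 0, 0, 6.7]
    - [0, 0, 0, 0, 0, 6.7]
    - [0, 0, 0, 0, 0, 6.7]
    - [0, 0, 0, 0, 0, 6.7]
    - [0, 0, 0, 0, 0, 0]
    - [-3.3, -0.2, 0, 0, 0, 0]
    - [-3.3, -0.2, 0, 0, 0, 0]
    - [-3.3, -0.2, 0, 0, 0, 0]

```text
clock: 12.92
position: [0.4896, -0.0254, 0.3171]
tcp_rot: [0.705, 0.709, -0.0, -0.0]
wrist_force: [0.4, -0.8, -0.9]
gripper_width: 0.362
gripper_force: 59.6
```

Emit:
drive_tool:
  plan:
    - [-3.3, -0.2, 0, 0, 0, 0]
    - [-3.3, -0.2, 0, 0, 0, 0]
    - [-3.3, -0.2, 0, 0, 0, 0]
    - [-3.3, -0.2, 0, 0, 0, 0]
    - [-3.3, -0.2, 0, 0, 0, 0]
    - [-3.3, -0.2, 0, 0, 0, 0]
    - [-3.3, -0.2, 0, 0, 0, 0]
    - [0, 0, 0, 0, 0, 0]

```text
clock: 13.58
position: [0.4751, -0.2603, 0.3164]
tcp_rot: [0.707, 0.707, -0.001, -0.0]
wrist_force: [0.3, -0.4, -1.6]
gripper_width: 0.365
gripper_force: 59.6
```

```bash
python3 - <<'E'
from h import *
o=manip.get_obs(); print(o['clock'],o['position'],o['tcp_rot'],o['gripper_width'])
p,d,c=grab('top'); P=cloud(d,c)
hsv=cv2.cvtColor(p,cv2.COLOR_RGB2HSV)
[print(*r) for r in cells(p,d,c) if 60<r[1]<500]
f=np.load('top0.npz')
c0=c
p2=cv2.imread('pics/t2.png')[:,:,::-1]; h2=cv2.cvtColor(p2,cv2.COLOR_RGB2HSV)
m=cv2.inRange(h2,(22,150,120),(35,255,255)); m[:,:300]=0; m[:180]=0;m[240:]=0; m[:,365:]=0
v,u=np.nonzero(m); X=np.array([ray(a,b,.13,c) for a,b in zip(u,v)]); print('flap',cv2.minAreaRect((X[:,:2]*1000).astype(np.float32)),len(u))
E
```

```text
13.5833 [ 0.47513387 -0.26026609  0.31639472] [ 7.07291764e-01  7.06921449e-01 -6.20955046e-04 -1.99255903e-04] 0.3651748915352353
[281.5 115.6] 214 820 -92 54 53 -45 0.0 0.013
[201.4 185.9] 151 583 176 54 31 -45 0.086 1.514
[201.2 214.2] 155 490 176 55 31 -16 0.086 1.514
[364.7 227. ] 77 443 -352 31 26 43 0.001 0.007
flap ((471.73388671875, -258.3228759765625), (69.77560424804688, 37.74882507324219), 89.40243530273438) 277
```

Emit:
drive_tool:
  plan:
    - [0, -0.15, 2.5, 0, 0, 0]
    - [0, 0, 2.5, 0, 0, 0]
    - [0, 0, 2.5, 0, 0, 0]
    - [0, 0, 1.5, 0, 0, 0]
    - [0, 0, 0.6, 0, 0, 0]
    - [0, 0, 0.6, 0, 0, 0]
    - [0, 0, 0, 0, 0, 0]
    - [0, 0, 0, 0, 0, 0]

```text
clock: 14.3
position: [0.4748, -0.2555, 0.2161]
tcp_rot: [0.707, 0.707, 0.0, 0.001]
wrist_force: [-0.2, -0.2, 0.3]
gripper_width: 0.367
gripper_force: 59.6
```

```bash
python3 - <<'E'
from h import *
o=manip.get_obs(); print(o['clock'],o['position'],o['wrist_force'])
p,d,c=grab('scene')
cv2.imwrite('pics/pl1.png',cv2.resize(p[100:230,130:300,::-1],None,fx=4,fy=4,interpolation=cv2.INTER_CUBIC))
E
```

```text
14.3 [ 0.47482134 -0.25545799  0.21613658] [-0.18095981 -0.19662701  0.27229127]
```

View pics/pl1.png

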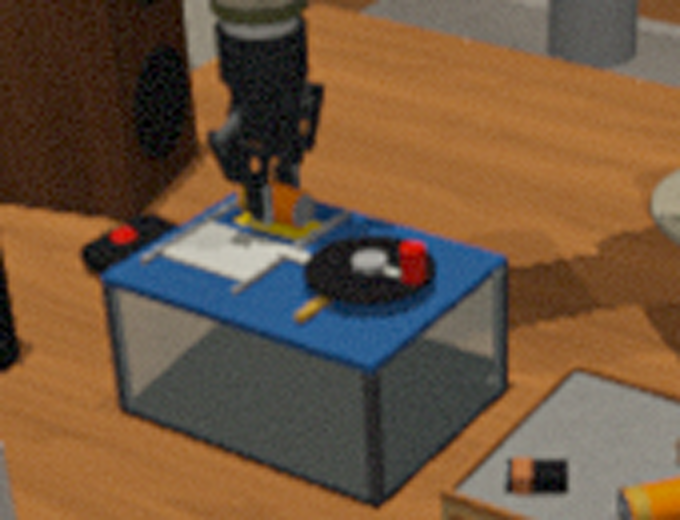

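Emit:
drive_tool:
  plan:
    - [-0.15, -0.15, 0.2, 0, 0, 0]
    - [0, 0, 0.2, 0, 0, 0]
    - [0, 0, 0, 0, 0, 0]
    - [0, 0, 0, 0, 0, 0]
    - [0, 0, 0, 0, 0, 0]
    - [0, 0, 0, 0, 0, 0]
    - [0, 0, 0, 0, 0, 0]
    - [0, 0, 0, 0, 0, 0]

```text
clock: 15.02
position: [0.473, -0.257, 0.2114]
tcp_rot: [0.707, 0.707, 0.0, 0.0]
wrist_force: [0.5, -0.1, -0.7]
gripper_width: 0.367
gripper_force: 59.6
```

Emit:
drive_tool:
  plan:
    - [0, 0, 0, 0, 0, 0]
    - [0, 0, 0, 0, 0, 0]
    - [0, 0, 0, 0, 0, 0]
    - [0, 0, 0, 0, 0, 0]
    - [0, 0, 0, 0, 0, 0]
    - [0, 0, 0, 0, 0, 0]
    - [0, 0, 0, 0, 0, 0]
    - [0, 0, 0, 0, 0, 0]
  fingers: 0.65

```text
clock: 15.68
position: [0.473, -0.2571, 0.2114]
tcp_rot: [0.707, 0.707, 0.0, 0.0]
wrist_force: [-1.0, -1.0, -0.5]
gripper_width: 0.649
gripper_force: 0.0
```

Emit:
drive_tool:
  plan:
    - [0, 0, -2, 0, 0, 0]
    - [0, 0, -2, 0, 0, 0]
    - [0, 0, -2, 0, 0, 0]
    - [0, 0, -2, 0, 0, 0]
    - [0, 0, 0, 0, 0, 7]
    - [0, 0, 0, 0, 0, 7]
    - [0, 0, 0, 0, 0, 7]
    - [0, 0, 0, 0, 0, 7]

```text
clock: 16.35
position: [0.473, -0.257, 0.2915]
tcp_rot: [0.859, 0.512, 0.0, 0.0]
wrist_force: [-1.1, -0.0, 0.5]
gripper_width: 0.651
gripper_force: 0.0
```

Emit:
drive_tool:
  plan:
    - [0, 0, 0, 0, 0, 7]
    - [0, 0, 0, 0, 0, 7]
    - [0, 0, 0, 0, 0, 7]
    - [0, 0, 0, 0, 0, 7]
    - [0, 0, 0, 0, 0, 7]
    - [0, 0, 0, 0, 0, 7]
    - [0, 0, 0, 0, 0, 6]
    - [0, 0, 0, 0, 0, 0]
  fingers: 0

```text
clock: 17.02
position: [0.473, -0.2571, 0.2914]
tcp_rot: [0.993, 0.12, 0.0, -0.0]
wrist_force: [-0.7, -0.4, 0.0]
gripper_width: 0.001
gripper_force: 0.0
```

```bash
python3 - <<'E'
from h import *
o=manip.get_obs(); print(o['clock'],o['position'],o['tcp_rot'],o['wrist_force'],o['gripper_width'])
p,d,c=grab('scene')
[print(*r) for r in cells(p,d,c,zc=.147) if r[0][0]<260 and r[0][0]>150 and r[0][1]>120]
cv2.imwrite('pics/pl2.png',cv2.resize(p[100:230,130:300,::-1],None,fx=4,fy=4,interpolation=cv2.INTER_CUBIC))
E
```

```text
17.0167 [ 0.47300296 -0.25706651  0.29138763] [ 9.92772502e-01  1.20011496e-01  7.67818928e-06 -1.28645457e-05] [-0.68744927 -0.39681106  0.04936626] 0.0006557649585762067
[241.9 135.4] 5326 226 -218 575 561 -75 0.002 0.849
[167.6 259.2] 161 956 20 40 39 -87 0.002 0.006
```

View pics/pl2.png

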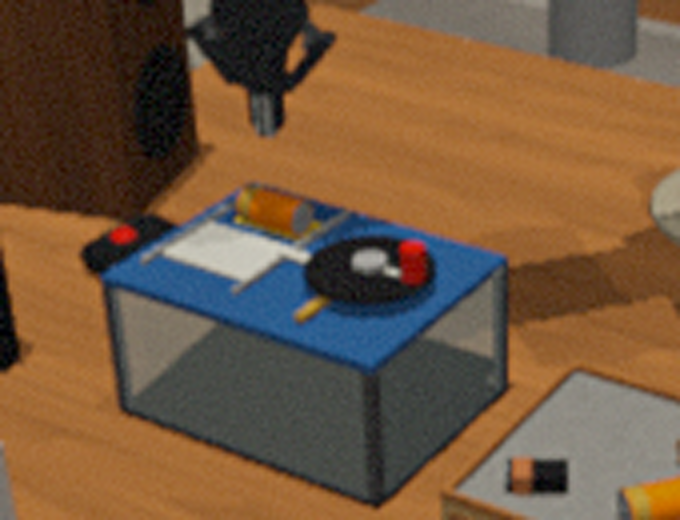

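The crop shows the cell lying along y on the flap, near scene pixel (199,153). I'll finish the turn, then measure the crest.

Emit:
drive_tool:
  plan:
    - [0, 0, 0, 0, 0, 7]
    - [0, 0, 0, 0, 0, 6.8]
    - [0, 0, 0, 0, 0, 0]
    - [0, 0, 0, 0, 0, 0]
    - [0, 0, 0, 0, 0, 0]
    - [0, 0, 0, 0, 0, 0]
    - [0, 0, 0, 0, 0, 0]
    - [0, 0, 0, 0, 0, 0]

```text
clock: 17.73
position: [0.473, -0.2571, 0.2914]
tcp_rot: [1.0, 0.002, -0.0, -0.0]
wrist_force: [-0.2, -1.1, 0.5]
gripper_width: -0.002
gripper_force: 0.0
```

```bash
cat >> h.py <<'E'
def crest():
    p,d,c=grab('scene'); P=cloud(d,c); h=cv2.cvtColor(p,cv2.COLOR_RGB2HSV)
    m=(P[...,2]>.143)&(P[...,2]<.175)&(abs(P[...,0]-.471)<.04)&(abs(P[...,1]+.257)<.045)&(h[...,1]>100)
    Q=P[m]
    # cylinder fit, axis along y: circle of radius 16.5 in x,z
    from scipy.optimize import least_squares
    s=least_squares(lambda q:np.hypot(Q[:,0]-q[0],Q[:,2]-q[1])-.0165,[.471,.147],loss='soft_l1',f_scale=.002)
    return len(Q),s.x,Q[:,1].min(),Q[:,1].max(),Q[:,2].max()
E
python3 - <<'E'
from h import *
o=manip.get_obs(); print(o['clock'],o['position'],o['tcp_rot'])
print(crest())
E
```

```text
17.7333 [ 0.47301693 -0.25705745  0.29138892] [ 9.99997122e-01  2.39893342e-03 -6.27247930e-06 -9.63842052e-06]
(125, array([0.47559405, 0.14819075]), np.float64(-0.2872294411729011), np.float64(-0.22426669482466605), np.float64(0.167686885353883))
```

Emit:
drive_tool:
  plan:
    - [-0.65, 0, 1.5, 0, 0, 0]
    - [0, 0, 1.5, 0, 0, 0]
    - [0, 0, 1, 0, 0, 0]
    - [0, 0, 0.8, 0, 0, 0]
    - [0, 0, 0.8, 0, 0, 0]
    - [0, 0, 0.8, 0, 0, 0]
    - [0, 0, 0.8, 0, 0, 0]
    - [0, 0, 0.8, 0, 0, 0]

```text
clock: 18.45
position: [0.4669, -0.2572, 0.2112]
tcp_rot: [1.0, 0.002, 0.001, 0.0]
wrist_force: [2.9, 0.6, 4.4]
gripper_width: -0.001
gripper_force: 2.0
```

Emit:
drive_tool:
  plan:
    - [0, 0, 0.8, 0, 0, 0]
    - [0, 0, 0.8, 0, 0, 0]
    - [0, 0, 0.8, 0, 0, 0]
    - [0, 0, 0.8, 0, 0, 0]
    - [0, 0, 0.8, 0, 0, 0]
    - [0, 0, 0.8, 0, 0, 0]
    - [0, 0, 0.6, 0, 0, 0]
    - [0, 0, 0, 0, 0, 0]

```text
clock: 19.12
position: [0.4663, -0.257, 0.1561]
tcp_rot: [1.0, 0.002, -0.0, -0.0]
wrist_force: [3.4, -0.7, -2.0]
gripper_width: -0.001
gripper_force: 1.7
```

Emit:
drive_tool:
  plan:
    - [0, 0, -1.5, 0, 0, 0]
    - [0, 0, -2.2, 0, 0, 0]
    - [0, 0, -2.2, 0, 0, 0]
    - [0, 0, -2.2, 0, 0, 0]
    - [0, 0, -2.2, 0, 0, 0]
    - [0, 0, -3, 0, 0, 0]
    - [0, 0, -3, 0, 0, 0]
    - [0, 0, 0, 0, 0, 0]

```text
clock: 19.78
position: [0.4671, -0.2577, 0.3257]
tcp_rot: [1.0, 0.002, 0.003, 0.003]
wrist_force: [0.7, 0.6, 0.9]
gripper_width: -0.003
gripper_force: 0.0
```

```bash
python3 - <<'E'
from h import *
o=manip.get_obs(); print(o['clock'],o['position'],o['tcp_rot'])
p,d,c=grab('scene')
cv2.imwrite('pics/pl3.png',cv2.resize(p[120:250,130:300,::-1],None,fx=4,fy=4,interpolation=cv2.INTER_CUBIC))
p,d,c=grab('top')
[print(*r) for r in cells(p,d,c) if 60<r[1]<500]
E
```

```text
19.7833 [ 0.46708265 -0.25766843  0.3257359 ] [0.99999012 0.00178226 0.00293025 0.00282923]
[281.5 115.7] 212 818 -92 57 49 89 0.0 0.01
[201.4 185.9] 151 583 176 54 31 -45 0.085 1.514
[201.2 214.2] 153 490 177 56 30 -14 0.085 0.098
[364.2 231. ] 75 431 -349 31 28 43 0.0 0.007
```

View pics/pl3.png

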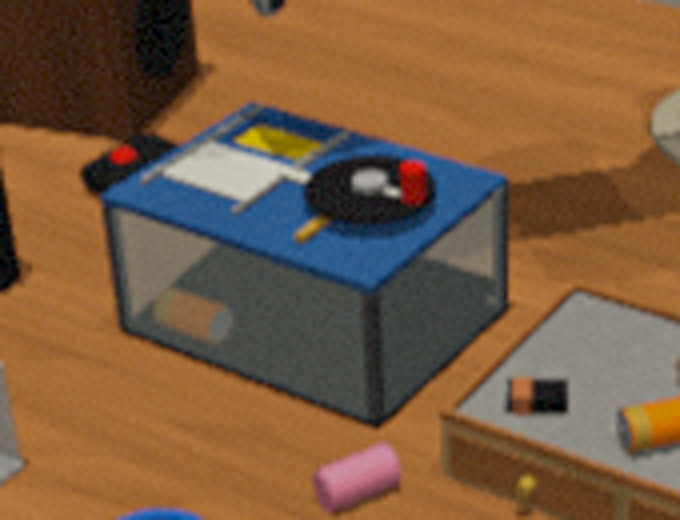

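The first cell is inside the box and the flap has closed. Next is the cell at (201,214).

Emit:
drive_tool:
  plan:
    - [0.2, -3.62, 0, 0, 0, 0]
    - [0.2, -3.62, 0, 0, 0, 0]
    - [0.2, -3.62, 0, 0, 0, 0]
    - [0.2, -3.62, 0, 0, 0, 0]
    - [0.2, -3.62, 0, 0, 0, 0]
    - [0.2, -3.62, 0, 0, 0, 0]
    - [0.2, -3.62, 0, 0, 0, 0]
    - [0.2, -3.62, 0, 0, 0, 0]
  fingers: 1

```text
clock: 20.55
position: [0.4807, 0.0343, 0.3188]
tcp_rot: [1.0, 0.002, -0.002, -0.0]
wrist_force: [0.5, -0.7, -0.3]
gripper_width: 0.999
gripper_force: 0.0
```

Emit:
drive_tool:
  plan:
    - [0.2, -3.62, 0, 0, 0, 0]
    - [0.2, -3.62, 0, 0, 0, 0]
    - [0.2, -3.62, 0, 0, 0, 0]
    - [0.2, -3.62, 0, 0, 0, 0]
    - [0, 0, 0, 0, 0, 7]
    - [0, 0, 0, 0, 0, 7]
    - [0, 0, 0, 0, 0, 0]
    - [0, 0, 0, 0, 0, 0]

```text
clock: 21.22
position: [0.4887, 0.1773, 0.3191]
tcp_rot: [0.993, -0.118, -0.001, 0.0]
wrist_force: [0.2, 0.5, 0.3]
gripper_width: 1.004
gripper_force: 0.0
```

```bash
python3 - <<'E'
from h import *
o=manip.get_obs(); print(o['clock'],o['position'],o['tcp_rot'],o['joint_pos'])
p,d,c=grab('top')
[print(*r) for r in cells(p,d,c) if 30<r[1]<500]
p,d,c=grab('scene')
[print(*r) for r in cells(p,d,c) if 60<r[1]<500 and r[2]>300]
E
```

```text
21.2167 [0.48867219 0.17725352 0.31909962] [ 9.92965615e-01 -1.18395286e-01 -1.29651153e-03  4.02324375e-04] [ 1.22385833e-01  2.91553199e-01  1.48628325e+00 -1.65794805e-04
  1.36646635e+00  1.93056353e+00]
[281.6 115.7] 214 820 -92 54 53 -45 0.0 1.514
[504.5 248.8] 39 368 -799 50 8 52 0.3 0.305
[296.9 224.7] 175 588 181 68 48 -42 0.083 0.849
[450.7 247.9] 86 468 591 51 22 0 -0.0 0.073
[167.6 259.2] 160 895 -44 45 43 -87 0.002 0.005
[489.7 375. ] 109 827 731 65 12 -10 -0.001 0.003
```

Emit:
drive_tool:
  plan:
    - [0.25, 0, 3.1, 0, 0, 0]
    - [0, 0, 3.1, 0, 0, 0]
    - [0, 0, 3.1, 0, 0, 0]
    - [0, 0, 3.1, 0, 0, 0]
    - [0, 0, 3.1, 0, 0, 0]
    - [0, 0, 2, 0, 0, 0]
    - [0, 0, 1, 0, 0, 0]
    - [0, 0, 0, 0, 0, 0]

```text
clock: 21.98
position: [0.4907, 0.1763, 0.1336]
tcp_rot: [0.993, -0.12, -0.002, 0.0]
wrist_force: [0.4, 0.4, 0.3]
gripper_width: 0.999
gripper_force: 0.0
```

Emit:
drive_tool:
  plan:
    - [0, 0, 0, 0, 0, 0]
    - [0, 0, 0, 0, 0, 0]
    - [0, 0, 0, 0, 0, 0]
    - [0, 0, 0, 0, 0, 0]
    - [0, 0, 0, 0, 0, 0]
    - [0, 0, 0, 0, 0, 0]
    - [0, 0, 0, 0, 0, 0]
    - [0, 0, 0, 0, 0, 0]
  fingers: 0

```text
clock: 22.65
position: [0.492, 0.1769, 0.1366]
tcp_rot: [0.993, -0.12, 0.001, -0.0]
wrist_force: [-0.8, -0.2, 4.8]
gripper_width: 0.361
gripper_force: 59.1
```

Emit:
drive_tool:
  plan:
    - [0, 0, -2, 0, 0, 0]
    - [0, 0, -3.3, 0, 0, 0]
    - [0, 0, -3.3, 0, 0, 7]
    - [0, 0, -3.3, 0, 0, 7]
    - [0, 0, -3.3, 0, 0, 7]
    - [0, 0, -3, 0, 0, 7]
    - [0, 0, 0, 0, 0, 7]
    - [0, 0, 0, 0, 0, 7]

```text
clock: 23.32
position: [0.4916, 0.1769, 0.3196]
tcp_rot: [0.882, -0.471, 0.002, -0.001]
wrist_force: [-0.3, -0.3, -1.0]
gripper_width: 0.361
gripper_force: 59.5
```

Emit:
drive_tool:
  plan:
    - [0, 0, 0, 0, 0, 7]
    - [0, 0, 0, 0, 0, 7]
    - [0, 0, 0, 0, 0, 7]
    - [0, 0, 0, 0, 0, 7]
    - [0, 0, 0, 0, 0, 6.2]
    - [0, 0, 0, 0, 0, 0]
    - [3.6, 0.16, 0, 0, 0, 0]
    - [3.6, 0.16, 0, 0, 0, 0]

```text
clock: 23.98
position: [0.4924, 0.0071, 0.3044]
tcp_rot: [0.751, -0.659, -0.027, -0.036]
wrist_force: [0.4, -0.1, -0.8]
gripper_width: 0.363
gripper_force: 59.7
```

Emit:
drive_tool:
  plan:
    - [3.6, 0.16, 0, 0, 0, 0]
    - [3.6, 0.16, 0, 0, 0, 0]
    - [3.6, 0.16, 0, 0, 0, 0]
    - [3.6, 0.16, 0, 0, 0, 0]
    - [3.6, 0.16, 0, 0, 0, 0]
    - [3.6, 0.16, 0, 0, 0, 0]
    - [3.6, 0.16, 0, 0, 0, 0]
    - [3.6, 0.16, 0, 0, 0, 0]

```text
clock: 24.65
position: [0.5163, -0.2803, 0.278]
tcp_rot: [0.75, -0.66, -0.028, -0.036]
wrist_force: [0.7, 0.1, -0.8]
gripper_width: 0.364
gripper_force: 59.7
```

Emit:
drive_tool:
  plan:
    - [3.6, 0.16, 0, 0, 0, 0]
    - [3.6, 0.16, 0, 0, 0, 0]
    - [0, 0, 0, 0, 0, 0]
    - [0, 0, 0, 0, 0, 0]
    - [0, 0, 0, 0, 0, 0]
    - [0, 0, 0, 0, 0, 0]
    - [0, 0, 0, 0, 0, 0]
    - [0, 0, 0, 0, 0, 0]

```text
clock: 25.32
position: [0.5225, -0.3495, 0.2719]
tcp_rot: [0.75, -0.66, -0.028, -0.036]
wrist_force: [-0.7, 0.1, -1.0]
gripper_width: 0.358
gripper_force: 59.8
```

```bash
cat >> h.py <<'E'
def st():
    o=manip.get_obs(); r=Rt.from_quat(o['tcp_rot']).as_matrix()
    print(round(o['clock'],2),o['position'].round(4),'yaw',round(np.degrees(np.arctan2(r[1,0],r[0,0])),1),o['joint_pos'].round(2),o['gripper_width'].round(3) if hasattr(o['gripper_width'],'round') else o['gripper_width'],o['wrist_force'].round(1))
E
python3 - <<'E'
from h import *
st()
p,d,c=grab('top')
[print(*r) for r in cells(p,d,c) if 30<r[1]<500]
E
```

```text
25.32 [ 0.5225 -0.3495  0.2719] yaw -82.6 [-0.8   0.59  1.17  0.07  1.44  2.21] 0.3582171555464992 [-0.7  0.1 -1. ]
[281.5 115.7] 213 820 -92 54 53 -45 -0.0 0.011
[201.4 185.9] 151 583 176 54 31 -45 0.086 0.097
[400.5 207. ] 33 509 -473 25 14 43 0.001 0.008
```

```bash
cat >> h.py <<'E'
def to(x,y,z,yaw):
    o=manip.get_obs(); R=Rt.from_quat(o['tcp_rot'])
    T=Rt.from_euler('z',yaw,degrees=True)*Rt.from_quat([1,0,0,0])
    print('shift cm',(R.inv().apply(np.array([x,y,z])-o['position'])*100).round(2),'turn',np.degrees((R.inv()*T).as_rotvec()).round(2), 'after-turn shift',(T.inv().apply(np.array([x,y,z])-o['position'])*100).round(2))
E
python3 - <<'E'
from h import *
st(); to(.473,-.257,.316,-90)
E
```

```text
25.37 [ 0.5225 -0.3497  0.2718] yaw -82.7 [-0.8   0.59  1.17  0.07  1.44  2.21] 0.3622043356517661 [-1.  -0.6 -1.5]
shift cm [-10.18   3.66  -3.59] turn [-0.68  5.17  7.29] after-turn shift [-9.27  4.95 -4.42]
```

Emit:
drive_tool:
  plan:
    - [-2.55, 0.92, -0.9, 0, 0, 0]
    - [-2.55, 0.92, -0.9, 0, 0, 0]
    - [-2.55, 0.92, -0.9, 0, 0, 0]
    - [-2.55, 0.92, -0.9, 0, 0, 0]
    - [0, 0, 0, -0.34, 2.6, 3.65]
    - [0, 0, 0, -0.34, 2.6, 3.65]
    - [0, 0, 0, 0, 0, 0]
    - [0, 0, 0, 0, 0, 0]

```text
clock: 26.03
position: [0.4727, -0.257, 0.316]
tcp_rot: [0.708, -0.707, -0.0, -0.0]
wrist_force: [-1.2, 1.2, -0.9]
gripper_width: 0.361
gripper_force: 59.9
```

```bash
python3 - <<'E'
from h import *
st(); to(.473,-.257,.216,-90)
E
```

```text
26.03 [ 0.4727 -0.257   0.316 ] yaw -89.9 [-0.72  0.33  1.44  0.    1.37  2.42] 0.36106186205632146 [-1.2  1.2 -0.9]
shift cm [ 0.01 -0.03 10.  ] turn [-0.    0.04  0.08] after-turn shift [ 0.   -0.03 10.  ]
```

Emit:
drive_tool:
  plan:
    - [0, 0, 2.5, 0, 0, 0]
    - [0, 0, 2.5, 0, 0, 0]
    - [0, 0, 2.5, 0, 0, 0]
    - [0, 0, 1.5, 0, 0, 0]
    - [0, 0, 0.6, 0, 0, 0]
    - [0, 0, 0.5, 0, 0, 0]
    - [0, 0, 0, 0, 0, 0]
    - [0, 0, 0, 0, 0, 0]

```text
clock: 26.7
position: [0.4729, -0.2579, 0.2155]
tcp_rot: [-0.707, 0.707, -0.001, -0.0]
wrist_force: [-0.3, 0.2, -0.9]
gripper_width: 0.363
gripper_force: 59.9
```

Emit:
drive_tool:
  plan:
    - [0, 0, 0, 0, 0, 0]
    - [0, 0, 0, 0, 0, 0]
    - [0, 0, 0, 0, 0, 0]
    - [0, 0, 0, 0, 0, 0]
    - [0, 0, 0, 0, 0, 0]
    - [0, 0, 0, 0, 0, 0]
    - [0, 0, 0, 0, 0, 0]
    - [0, 0, 0, 0, 0, 0]
  fingers: 0.65

```text
clock: 27.37
position: [0.4726, -0.2576, 0.2147]
tcp_rot: [-0.707, 0.708, 0.0, -0.0]
wrist_force: [-0.2, -0.7, -0.3]
gripper_width: 0.649
gripper_force: 0.0
```

Emit:
drive_tool:
  plan:
    - [0, 0, -2, 0, 0, 0]
    - [0, 0, -2, 0, 0, 0]
    - [0, 0, -2, 0, 0, 0]
    - [0, 0, -2, 0, 0, 0]
    - [0, 0, 0, 0, 0, -7]
    - [0, 0, 0, 0, 0, -7]
    - [0, 0, 0, 0, 0, -7]
    - [0, 0, 0, 0, 0, -7]

```text
clock: 28.03
position: [0.4726, -0.2575, 0.2948]
tcp_rot: [0.858, -0.513, -0.0, 0.0]
wrist_force: [0.3, -0.4, -0.2]
gripper_width: 0.65
gripper_force: 0.0
```

Emit:
drive_tool:
  plan:
    - [0, 0, 0, 0, 0, -7]
    - [0, 0, 0, 0, 0, -7]
    - [0, 0, 0, 0, 0, -7]
    - [0, 0, 0, 0, 0, -7]
    - [0, 0, 0, 0, 0, -7]
    - [0, 0, 0, 0, 0, -7]
    - [0, 0, 0, 0, 0, -7]
    - [0, 0, 0, 0, 0, -7]
  fingers: 0

```text
clock: 28.7
position: [0.4726, -0.2575, 0.2947]
tcp_rot: [0.999, -0.05, -0.0, 0.0]
wrist_force: [0.6, -0.2, -0.1]
gripper_width: 0.002
gripper_force: 0.0
```

Emit:
drive_tool:
  plan:
    - [0, 0, 0, 0, 0, -6]
    - [0, 0, 0, 0, 0, 0]
    - [0, 0, 0, 0, 0, 0]
    - [0, 0, 0, 0, 0, 0]
    - [0, 0, 0, 0, 0, 0]
    - [0, 0, 0, 0, 0, 0]
    - [0, 0, 0, 0, 0, 0]
    - [0, 0, 0, 0, 0, 0]

```text
clock: 29.37
position: [0.4726, -0.2575, 0.2947]
tcp_rot: [1.0, -0.001, -0.0, 0.0]
wrist_force: [-0.7, -0.8, 0.3]
gripper_width: -0.0
gripper_force: 0.0
```

```bash
python3 - <<'E'
from h import *
print(crest()); st(); to(.4665,-.257,.156,0)
E
```

```text
(123, array([0.47515062, 0.14791813]), np.float64(-0.2874425952552541), np.float64(-0.2264192715339348), np.float64(0.16696629445988234))
29.42 [ 0.4727 -0.2575  0.2947] yaw -0.1 [-0.72  0.35  1.47 -0.    1.32  0.86] -8.676971296712273e-05 [0.8 0.3 0.3]
shift cm [-0.61 -0.06 13.87] turn [ 0.01  0.02 -0.1 ] after-turn shift [-0.62 -0.05 13.87]
```

Same crest as before, so I'll make the same push.

Emit:
drive_tool:
  plan:
    - [-0.6, 0, 1.6, 0, 0, 0]
    - [0, 0, 1.6, 0, 0, 0]
    - [0, 0, 1.1, 0, 0, 0]
    - [0, 0, 0.8, 0, 0, 0]
    - [0, 0, 0.8, 0, 0, 0]
    - [0, 0, 0.8, 0, 0, 0]
    - [0, 0, 0.8, 0, 0, 0]
    - [0, 0, 0.8, 0, 0, 0]

```text
clock: 30.08
position: [0.467, -0.2575, 0.2116]
tcp_rot: [1.0, -0.001, 0.001, 0.0]
wrist_force: [1.5, 2.2, 4.1]
gripper_width: -0.004
gripper_force: 2.0
```

Emit:
drive_tool:
  plan:
    - [0, 0, 0.8, 0, 0, 0]
    - [0, 0, 0.8, 0, 0, 0]
    - [0, 0, 0.8, 0, 0, 0]
    - [0, 0, 0.8, 0, 0, 0]
    - [0, 0, 0.8, 0, 0, 0]
    - [0, 0, 0.8, 0, 0, 0]
    - [0, 0, 0.7, 0, 0, 0]
    - [0, 0, 0, 0, 0, 0]

```text
clock: 30.75
position: [0.4664, -0.2575, 0.1553]
tcp_rot: [1.0, -0.001, -0.001, -0.0]
wrist_force: [4.6, -0.9, -1.0]
gripper_width: -0.002
gripper_force: 1.7
```

Emit:
drive_tool:
  plan:
    - [0, 0, -1.5, 0, 0, 0]
    - [0, 0, -2.2, 0, 0, 0]
    - [0, 0, -2.2, 0, 0, 0]
    - [0, 0, -2.2, 0, 0, 0]
    - [0, 0, -2.2, 0, 0, 0]
    - [0, 0, -3, 0, 0, 0]
    - [0, 0, -3, 0, 0, 0]
    - [0, 0, 0, 0, 0, 0]

```text
clock: 31.42
position: [0.4672, -0.2581, 0.325]
tcp_rot: [1.0, -0.001, 0.003, 0.003]
wrist_force: [0.3, -0.4, 1.2]
gripper_width: 0.002
gripper_force: 0.0
```

```bash
python3 - <<'E'
from h import *
st()
p,d,c=grab('scene')
cv2.imwrite('pics/pl4.png',cv2.resize(p[120:250,130:300,::-1],None,fx=4,fy=4,interpolation=cv2.INTER_CUBIC))
p,d,c=grab('top')
[print(*r) for r in cells(p,d,c) if 60<r[1]<500]
E
```

```text
31.42 [ 0.4672 -0.2581  0.325 ] yaw -0.1 [-0.72  0.31  1.44 -0.    1.38  0.85] 0.0016156130245502315 [ 0.3 -0.4  1.2]
[281.5 115.7] 213 820 -92 54 53 -45 0.0 1.514
[201.4 185.9] 151 583 176 54 31 -45 0.085 0.092
[364.2 230.8] 78 431 -349 31 28 43 0.0 1.514
[155.2 297.2] 62 221 318 50 31 6 0.0 0.008
```

View pics/pl4.png

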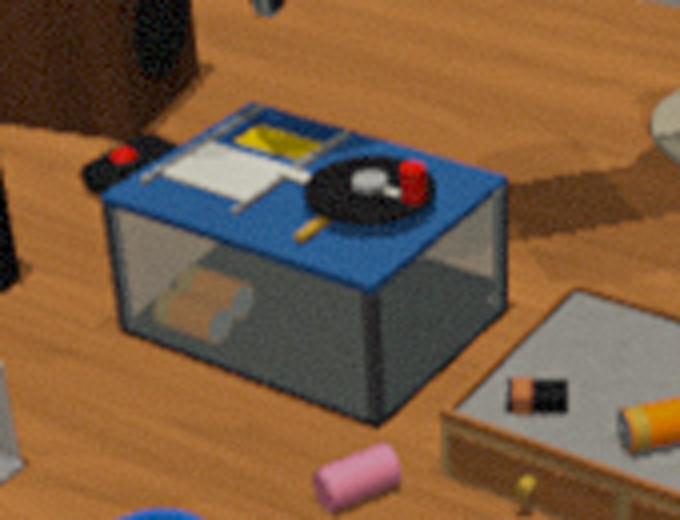

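Two cells are in the box. The last one, at (201,186), has not moved.

Emit:
drive_tool:
  plan:
    - [0, 0, 0, 0, 0, -7]
    - [0, 0, 0, 0, 0, -7]
    - [0, 0, 0, 0, 0, -7]
    - [0, 0, 0, 0, 0, -7]
    - [0, 0, 0, 0, 0, -7]
    - [0, 0, 0, 0, 0, -7]
    - [0, 0, 0, 0, 0, -7]
    - [0, 0, 0, 0, 0, -7]
  fingers: 1

```text
clock: 32.18
position: [0.4662, -0.2573, 0.3178]
tcp_rot: [0.882, 0.472, -0.001, -0.002]
wrist_force: [0.7, -0.2, -0.5]
gripper_width: 1.004
gripper_force: 0.0
```

Emit:
drive_tool:
  plan:
    - [0, 0, 0, 0, 0, -7]
    - [0, 0, 0, 0, 0, -7]
    - [0, 0, 0, 0, 0, -7]
    - [0, 0, 0, 0, 0, -7]
    - [0, 0, 0, 0, 0, -6]
    - [3.6, 0.97, 0, 0, 0, 0]
    - [3.6, 0.97, 0, 0, 0, 0]
    - [3.6, 0.97, 0, 0, 0, 0]

```text
clock: 32.85
position: [0.4955, -0.1483, 0.3178]
tcp_rot: [0.708, 0.706, -0.001, -0.002]
wrist_force: [1.0, -0.4, -0.6]
gripper_width: 0.999
gripper_force: 0.0
```

Emit:
drive_tool:
  plan:
    - [3.6, 0.97, 0, 0, 0, 0]
    - [3.6, 0.97, 0, 0, 0, 0]
    - [3.6, 0.97, 0, 0, 0, 0]
    - [3.6, 0.97, 0, 0, 0, 0]
    - [3.6, 0.97, 0, 0, 0, 0]
    - [3.6, 0.97, 0, 0, 0, 0]
    - [3.6, 0.97, 0, 0, 0, 0]
    - [3.6, 0.97, 0, 0, 0, 0]

```text
clock: 33.52
position: [0.5735, 0.1402, 0.3176]
tcp_rot: [0.708, 0.707, -0.002, -0.001]
wrist_force: [0.6, -0.2, -0.7]
gripper_width: 1.001
gripper_force: 0.0
```

Emit:
drive_tool:
  plan:
    - [0, 0, 0, 0, 0, -6.5]
    - [0, 0, 0, 0, 0, -6.5]
    - [0, 0, 0, 0, 0, -6.5]
    - [0, 0, 0, 0, 0, -6.5]
    - [0, 0, 0, 0, 0, -6.5]
    - [0, 0, 0, 0, 0, -6.5]
    - [0, 0, 0, 0, 0, -6]
    - [0, 0, 0, 0, 0, 0]

```text
clock: 34.18
position: [0.5734, 0.1382, 0.3177]
tcp_rot: [0.382, 0.924, -0.001, -0.002]
wrist_force: [0.2, 0.1, 0.6]
gripper_width: 0.997
gripper_force: 0.0
```

```bash
python3 - <<'E'
from h import *
st(); to(.5845,.176,.134,135)
p,d,c=grab('scene')
[print(*r) for r in cells(p,d,c) if 60<r[1]<500 and r[2]>450]
E
```

```text
34.18 [0.5734 0.1382 0.3177] yaw 135.1 [ 0.04  0.45  1.26 -0.    1.43 -0.75] 0.9967943616726359 [0.2 0.1 0.6]
shift cm [ 1.84  3.52 18.36] turn [-0.19 -0.14  0.13] after-turn shift [ 1.89  3.45 18.37]
[296.9 224.8] 176 588 181 61 50 -48 0.083 0.849
[450.7 247.9] 86 468 591 51 22 0 0.0 0.072
[167.7 259.2] 162 895 -44 45 45 3 0.001 0.849
[490.3 372.9] 120 810 732 98 12 -7 -0.0 0.849
```

Emit:
drive_tool:
  plan:
    - [0.95, 1.75, 0, 0, 0, 0]
    - [0.95, 1.75, 0, 0, 0, 0]
    - [0, 0, 0, 0, 0, 0]
    - [0, 0, 3, 0, 0, 0]
    - [0, 0, 3, 0, 0, 0]
    - [0, 0, 3, 0, 0, 0]
    - [0, 0, 3, 0, 0, 0]
    - [0, 0, 2, 0, 0, 0]

```text
clock: 34.9
position: [0.5838, 0.1759, 0.1759]
tcp_rot: [0.385, 0.923, -0.001, -0.002]
wrist_force: [0.3, 0.3, -0.8]
gripper_width: 1.003
gripper_force: 0.0
```

Emit:
drive_tool:
  plan:
    - [0, 0, 2, 0, 0, 0]
    - [0, 0, 1.5, 0, 0, 0]
    - [0, 0, 0.8, 0, 0, 0]
    - [0, 0, 0, 0, 0, 0]
    - [0, 0, 0, 0, 0, 0]
    - [0, 0, 0, 0, 0, 0]
    - [0, 0, 0, 0, 0, 0]
    - [0, 0, 0, 0, 0, 0]

```text
clock: 35.57
position: [0.5854, 0.1765, 0.1375]
tcp_rot: [0.383, 0.924, 0.0, 0.001]
wrist_force: [0.0, 0.1, -0.7]
gripper_width: 0.996
gripper_force: 0.0
```

Emit:
drive_tool:
  plan:
    - [0, 0, 0, 0, 0, 0]
    - [0, 0, 0, 0, 0, 0]
    - [0, 0, 0, 0, 0, 0]
    - [0, 0, 0, 0, 0, 0]
    - [0, 0, 0, 0, 0, 0]
    - [0, 0, 0, 0, 0, 0]
    - [0, 0, 0, 0, 0, 0]
    - [0, 0, 0, 0, 0, 0]
  fingers: 0

```text
clock: 36.23
position: [0.5854, 0.1766, 0.1371]
tcp_rot: [0.383, 0.924, 0.0, 0.0]
wrist_force: [-0.5, -0.8, 4.3]
gripper_width: 0.361
gripper_force: 58.3
```

Emit:
drive_tool:
  plan:
    - [0, 0, -2, 0, 0, 0]
    - [0, 0, -3.2, 0, 0, 6.5]
    - [0, 0, -3.2, 0, 0, 6.5]
    - [0, 0, -3.2, 0, 0, 6.5]
    - [0, 0, -3.2, 0, 0, 6.5]
    - [0, 0, -3.2, 0, 0, 6.5]
    - [0, 0, 0, 0, 0, 6.5]
    - [0, 0, 0, 0, 0, 6.2]

```text
clock: 36.9
position: [0.5853, 0.1765, 0.3181]
tcp_rot: [0.711, 0.703, 0.001, 0.001]
wrist_force: [0.0, -0.4, -1.4]
gripper_width: 0.362
gripper_force: 58.5
```

Emit:
drive_tool:
  plan:
    - [0, 0, 0, 0, 0, 0]
    - [-3.6, -0.94, 0, 0, 0, 0]
    - [-3.6, -0.94, 0, 0, 0, 0]
    - [-3.6, -0.94, 0, 0, 0, 0]
    - [-3.6, -0.94, 0, 0, 0, 0]
    - [-3.6, -0.94, 0, 0, 0, 0]
    - [-3.6, -0.94, 0, 0, 0, 0]
    - [-3.6, -0.94, 0, 0, 0, 0]

```text
clock: 37.57
position: [0.5172, -0.0767, 0.316]
tcp_rot: [0.707, 0.707, -0.001, -0.001]
wrist_force: [0.2, 0.2, -1.1]
gripper_width: 0.367
gripper_force: 58.5
```

Emit:
drive_tool:
  plan:
    - [-3.6, -0.94, 0, 0, 0, 0]
    - [-3.6, -0.94, 0, 0, 0, 0]
    - [-3.6, -0.94, 0, 0, 0, 0]
    - [-3.6, -0.94, 0, 0, 0, 0]
    - [-3.6, -0.94, 0, 0, 0, 0]
    - [0, 0, 0, 0, 0, 0]
    - [0, 0, 0, 0, 0, 0]
    - [0, 0, 0, 0, 0, 0]

```text
clock: 38.23
position: [0.4703, -0.2545, 0.3162]
tcp_rot: [0.708, 0.706, -0.0, -0.001]
wrist_force: [0.7, 0.0, -0.0]
gripper_width: 0.362
gripper_force: 58.5
```

```bash
python3 - <<'E'
from h import *
st(); to(.473,-.257,.215,90)
E
```

```text
38.23 [ 0.4703 -0.2545  0.3162] yaw 89.8 [-0.72  0.33  1.45 -0.    1.37 -0.71] 0.36166251195408144 [ 0.7  0.  -0. ]
shift cm [-0.26  0.28 10.12] turn [-0.07 -0.05 -0.16] after-turn shift [-0.25  0.27 10.12]
```

Emit:
drive_tool:
  plan:
    - [-0.25, 0.27, 2.5, 0, 0, 0]
    - [0, 0, 2.5, 0, 0, 0]
    - [0, 0, 2.5, 0, 0, 0]
    - [0, 0, 1.5, 0, 0, 0]
    - [0, 0, 0.6, 0, 0, 0]
    - [0, 0, 0.5, 0, 0, 0]
    - [0, 0, 0, 0, 0, 0]
    - [0, 0, 0, 0, 0, 0]

```text
clock: 38.9
position: [0.4734, -0.2573, 0.2166]
tcp_rot: [0.708, 0.706, -0.0, 0.001]
wrist_force: [0.1, -0.7, -0.5]
gripper_width: 0.364
gripper_force: 58.5
```

Emit:
drive_tool:
  plan:
    - [0, 0, 0, 0, 0, 0]
    - [0, 0, 0, 0, 0, 0]
    - [0, 0, 0, 0, 0, 0]
    - [0, 0, 0, 0, 0, 0]
    - [0, 0, 0, 0, 0, 0]
    - [0, 0, 0, 0, 0, 0]
    - [0, 0, 0, 0, 0, 0]
    - [0, 0, 0, 0, 0, 0]
  fingers: 0.65

```text
clock: 39.57
position: [0.473, -0.2575, 0.2158]
tcp_rot: [0.709, 0.705, -0.0, 0.0]
wrist_force: [-0.6, 0.8, 1.1]
gripper_width: 0.649
gripper_force: 0.0
```

Emit:
drive_tool:
  plan:
    - [0, 0, -2, 0, 0, 0]
    - [0, 0, -2, 0, 0, 0]
    - [0, 0, -2, 0, 0, 0]
    - [0, 0, -2, 0, 0, 0]
    - [0, 0, 0, 0, 0, 7]
    - [0, 0, 0, 0, 0, 7]
    - [0, 0, 0, 0, 0, 7]
    - [0, 0, 0, 0, 0, 7]

```text
clock: 40.23
position: [0.473, -0.2575, 0.2958]
tcp_rot: [0.86, 0.51, -0.0, 0.0]
wrist_force: [-0.2, -0.7, -0.6]
gripper_width: 0.65
gripper_force: 0.0
```

Emit:
drive_tool:
  plan:
    - [0, 0, 0, 0, 0, 7]
    - [0, 0, 0, 0, 0, 7]
    - [0, 0, 0, 0, 0, 7]
    - [0, 0, 0, 0, 0, 7]
    - [0, 0, 0, 0, 0, 7]
    - [0, 0, 0, 0, 0, 7]
    - [0, 0, 0, 0, 0, 7]
    - [0, 0, 0, 0, 0, 7]
  fingers: 0

```text
clock: 40.9
position: [0.473, -0.2575, 0.2957]
tcp_rot: [0.999, 0.047, -0.0, 0.0]
wrist_force: [-0.3, 0.5, 0.3]
gripper_width: 0.0
gripper_force: 0.0
```

Emit:
drive_tool:
  plan:
    - [0, 0, 0, 0, 0, 6]
    - [0, 0, 0, 0, 0, 0]
    - [0, 0, 0, 0, 0, 0]
    - [0, 0, 0, 0, 0, 0]
    - [0, 0, 0, 0, 0, 0]
    - [0, 0, 0, 0, 0, 0]
    - [0, 0, 0, 0, 0, 0]
    - [0, 0, 0, 0, 0, 0]

```text
clock: 41.57
position: [0.473, -0.2575, 0.2957]
tcp_rot: [1.0, -0.002, -0.0, 0.0]
wrist_force: [0.3, -0.6, 0.1]
gripper_width: 0.0
gripper_force: 0.0
```

```bash
python3 - <<'E'
from h import *
print(crest()); st(); to(.4665,-.257,.156,0)
E
```

```text
(125, array([0.47522005, 0.14812393]), np.float64(-0.2880172248603591), np.float64(-0.22590996120140297), np.float64(0.16627136997017056))
41.62 [ 0.4731 -0.2575  0.2957] yaw -0.2 [-0.72  0.35  1.47 -0.    1.32  0.86] -0.0017803052836675298 [-0.8  0.9  0.5]
shift cm [-0.65 -0.05 13.97] turn [ 0.01  0.02 -0.24] after-turn shift [-0.66 -0.05 13.97]
```

Emit:
drive_tool:
  plan:
    - [-0.65, 0, 1.6, 0, 0, 0]
    - [0, 0, 1.6, 0, 0, 0]
    - [0, 0, 1.2, 0, 0, 0]
    - [0, 0, 0.8, 0, 0, 0]
    - [0, 0, 0.8, 0, 0, 0]
    - [0, 0, 0.8, 0, 0, 0]
    - [0, 0, 0.8, 0, 0, 0]
    - [0, 0, 0.8, 0, 0, 0]

```text
clock: 42.28
position: [0.467, -0.258, 0.2119]
tcp_rot: [1.0, -0.002, 0.001, 0.001]
wrist_force: [1.8, -2.2, 3.8]
gripper_width: -0.0
gripper_force: 2.1
```

Emit:
drive_tool:
  plan:
    - [0, 0, 0.8, 0, 0, 0]
    - [0, 0, 0.8, 0, 0, 0]
    - [0, 0, 0.8, 0, 0, 0]
    - [0, 0, 0.8, 0, 0, 0]
    - [0, 0, 0.8, 0, 0, 0]
    - [0, 0, 0.8, 0, 0, 0]
    - [0, 0, 0.7, 0, 0, 0]
    - [0, 0, 0, 0, 0, 0]

```text
clock: 42.95
position: [0.4663, -0.2572, 0.1552]
tcp_rot: [1.0, -0.002, -0.001, -0.0]
wrist_force: [4.1, -0.2, -2.1]
gripper_width: 0.001
gripper_force: 1.7
```

Emit:
drive_tool:
  plan:
    - [0, 0, -1.5, 0, 0, 0]
    - [0, 0, -2.2, 0, 0, 0]
    - [0, 0, -2.2, 0, 0, 0]
    - [0, 0, -2.2, 0, 0, 0]
    - [0, 0, -2.2, 0, 0, 0]
    - [0, 0, -3, 0, 0, 0]
    - [0, 0, -3, 0, 0, 0]
    - [0, 0, 0, 0, 0, 0]

```text
clock: 43.62
position: [0.4671, -0.258, 0.325]
tcp_rot: [1.0, -0.002, 0.003, 0.003]
wrist_force: [-0.2, -0.0, 0.8]
gripper_width: -0.002
gripper_force: 0.0
```

```bash
python3 - <<'E'
from h import *
st(); to(.5237,-.0795,.325,90)
p,d,c=grab('scene')
cv2.imwrite('pics/pl5.png',cv2.resize(p[120:260,130:370,::-1],None,fx=3.3,fy=3.3,interpolation=cv2.INTER_CUBIC))
p,d,c=grab('top')
[print(*r) for r in cells(p,d,c) if 60<r[1]<500]
E
```

```text
43.62 [ 0.4671 -0.258   0.325 ] yaw -0.3 [-0.72  0.31  1.44 -0.    1.38  0.85] -0.0020457736201245384 [-0.2 -0.   0.8]
shift cm [  5.58 -17.87  -0.07] turn [ 5.000e-01  1.000e-02 -9.026e+01] after-turn shift [17.85  5.66 -0.  ]
[281.6 115.7] 213 820 -92 54 53 -45 0.001 0.009
[364.2 231. ] 75 431 -349 31 28 43 0.001 0.01
```

View pics/pl5.png

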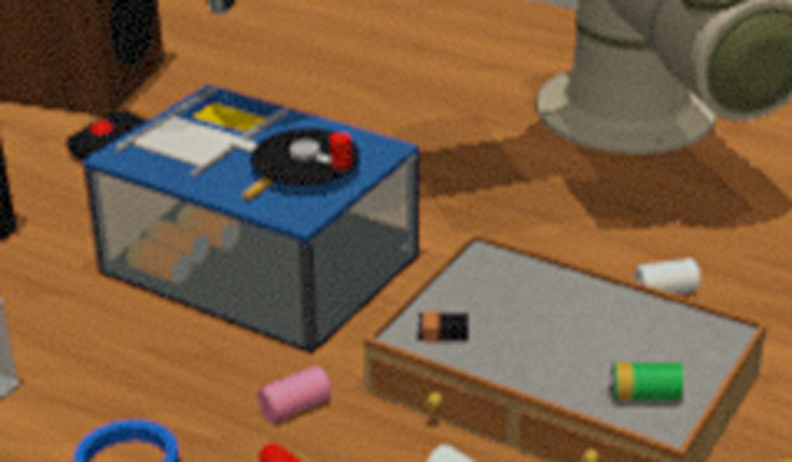

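All three spent cells are inside, the flap is closed, and the green cell and block battery are in the tray. Next I'll wind the wheel back, clockwise.

Emit:
drive_tool:
  plan:
    - [0, 0, 0, 0, 0, -7]
    - [0, 0, 0, 0, 0, -7]
    - [0, 0, 0, 0, 0, -7]
    - [0, 0, 0, 0, 0, -7]
    - [0, 0, 0, 0, 0, -7]
    - [0, 0, 0, 0, 0, -7]
    - [0, 0, 0, 0, 0, -7]
    - [0, 0, 0, 0, 0, -7]
  fingers: 1

```text
clock: 44.38
position: [0.4661, -0.2572, 0.3178]
tcp_rot: [0.883, 0.47, -0.001, -0.002]
wrist_force: [-0.1, -0.1, 0.5]
gripper_width: 0.998
gripper_force: 0.0
```

Emit:
drive_tool:
  plan:
    - [0, 0, 0, 0, 0, -7]
    - [0, 0, 0, 0, 0, -7]
    - [0, 0, 0, 0, 0, -7]
    - [0, 0, 0, 0, 0, -7]
    - [0, 0, 0, 0, 0, -6.3]
    - [0, 0, 0, 0, 0, 0]
    - [3.57, 1.13, 0, 0, 0, 0]
    - [3.57, 1.13, 0, 0, 0, 0]

```text
clock: 45.05
position: [0.4887, -0.186, 0.3182]
tcp_rot: [0.71, 0.705, -0.001, -0.001]
wrist_force: [1.0, 0.5, 0.0]
gripper_width: 0.998
gripper_force: 0.0
```

Emit:
drive_tool:
  plan:
    - [3.57, 1.13, 0, 0, 0, 0]
    - [3.57, 1.13, 0, 0, 0, 0]
    - [3.57, 1.13, 0, 0, 0, 0]
    - [0, 0, 0, 0, 0, 0]
    - [0, 0, 0, 0, 0, 0]
    - [0, 0, 0, 0, 0, 0]
    - [0, 0, 0, 0, 0, 0]
    - [0, 0, 0, 0, 0, 0]

```text
clock: 45.72
position: [0.5227, -0.08, 0.3194]
tcp_rot: [0.708, 0.706, -0.0, -0.0]
wrist_force: [-0.3, -0.6, -0.8]
gripper_width: 0.999
gripper_force: 0.0
```

```bash
python3 - <<'E'
from h import *
st(); to(.5237,-.0795,.2375,90)
E
```

```text
45.72 [ 0.5227 -0.08    0.3194] yaw 89.9 [-0.37  0.31  1.46 -0.    1.37 -0.37] 0.9988163635818884 [-0.3 -0.6 -0.8]
shift cm [0.05 0.11 8.19] turn [-0.05  0.01 -0.12] after-turn shift [0.05 0.1  8.19]
```

Emit:
drive_tool:
  plan:
    - [0.05, 0.1, 1.8, 0, 0, 0]
    - [0, 0, 1.8, 0, 0, 0]
    - [0, 0, 1.8, 0, 0, 0]
    - [0, 0, 1.5, 0, 0, 0]
    - [0, 0, 1.1, 0, 0, 0]
    - [0, 0, 0, 0, 0, 0]
    - [0, 0, 0, 0, 0, 0]
    - [0, 0, 0, 0, 0, 0]

```text
clock: 46.38
position: [0.5241, -0.079, 0.2405]
tcp_rot: [0.707, 0.707, 0.0, 0.001]
wrist_force: [0.1, -0.4, 0.3]
gripper_width: 1.001
gripper_force: 0.0
```

Emit:
drive_tool:
  plan:
    - [0, 0, 0, 0, 0, 0]
    - [0, 0, 0, 0, 0, 0]
    - [0, 0, 0, 0, 0, 0]
    - [0, 0, 0, 0, 0, 0]
    - [0, 0, 0, 0, 0, 0]
    - [0, 0, 0, 0, 0, 0]
    - [0, 0, 0, 0, 0, 0]
    - [0, 0, 0, 0, 0, 0]
  fingers: 0

```text
clock: 47.05
position: [0.5241, -0.0784, 0.24]
tcp_rot: [0.707, 0.707, 0.0, 0.0]
wrist_force: [1.0, 0.3, 3.0]
gripper_width: 0.201
gripper_force: 58.8
```

Emit:
drive_tool:
  plan:
    - [-0.18, 0.82, 0, 0, 0, 0]
    - [-0.24, 0.79, 0, 0, 0, 0]
    - [-0.39, 0.73, 0, 0, 0, 0]
    - [-0.52, 0.64, 0, 0, 0, 0]
    - [-0.64, 0.52, 0, 0, 0, 0]
    - [-0.73, 0.39, 0, 0, 0, 0]
    - [-0.79, 0.24, 0, 0, 0, 0]
    - [-0.82, 0.08, 0, 0, 0, 0]

```text
clock: 47.72
position: [0.5663, -0.1223, 0.2399]
tcp_rot: [0.707, 0.707, -0.0, -0.0]
wrist_force: [-5.6, 2.3, 8.4]
gripper_width: 0.202
gripper_force: 59.3
```

Emit:
drive_tool:
  plan:
    - [-0.82, -0.08, 0, 0, 0, 0]
    - [-0.79, -0.24, 0, 0, 0, 0]
    - [-0.73, -0.39, 0, 0, 0, 0]
    - [-0.64, -0.52, 0, 0, 0, 0]
    - [-0.52, -0.64, 0, 0, 0, 0]
    - [-0.39, -0.73, 0, 0, 0, 0]
    - [-0.24, -0.79, 0, 0, 0, 0]
    - [-0.08, -0.82, 0, 0, 0, 0]

```text
clock: 48.38
position: [0.5238, -0.1629, 0.2399]
tcp_rot: [0.707, 0.707, 0.001, -0.001]
wrist_force: [2.5, 13.2, 6.6]
gripper_width: 0.205
gripper_force: 59.3
```

Emit:
drive_tool:
  plan:
    - [0.18, -0.82, 0, 0, 0, 0]
    - [0.24, -0.79, 0, 0, 0, 0]
    - [0.39, -0.73, 0, 0, 0, 0]
    - [0.52, -0.64, 0, 0, 0, 0]
    - [0.64, -0.52, 0, 0, 0, 0]
    - [0.73, -0.39, 0, 0, 0, 0]
    - [0.79, -0.24, 0, 0, 0, 0]
    - [0.82, -0.08, 0, 0, 0, 0]

```text
clock: 49.05
position: [0.4819, -0.1207, 0.24]
tcp_rot: [0.707, 0.707, -0.0, 0.001]
wrist_force: [5.9, -1.6, 3.7]
gripper_width: 0.202
gripper_force: 59.0
```

Emit:
drive_tool:
  plan:
    - [0.82, 0.08, 0, 0, 0, 0]
    - [0.79, 0.24, 0, 0, 0, 0]
    - [0.73, 0.39, 0, 0, 0, 0]
    - [0.64, 0.52, 0, 0, 0, 0]
    - [0.52, 0.64, 0, 0, 0, 0]
    - [0.39, 0.73, 0, 0, 0, 0]
    - [0.24, 0.79, 0, 0, 0, 0]
    - [0.08, 0.82, 0, 0, 0, 0]

```text
clock: 49.72
position: [0.5243, -0.0781, 0.2399]
tcp_rot: [0.707, 0.708, -0.001, 0.0]
wrist_force: [-2.1, -7.4, 7.7]
gripper_width: 0.204
gripper_force: 59.5
```

Emit:
drive_tool:
  plan:
    - [0, 0.2, 0, 0, 0, 0]
    - [0, 0, 0, 0, 0, 0]
    - [0, 0, 0, 0, 0, 0]
    - [0, 0, 0, 0, 0, 0]
    - [0, 0, 0, 0, 0, 0]
    - [0, 0, 0, 0, 0, 0]
    - [0, 0, 0, 0, 0, 0]
    - [0, 0, 0, 0, 0, 0]

```text
clock: 50.38
position: [0.5248, -0.0782, 0.2399]
tcp_rot: [0.707, 0.707, -0.002, -0.002]
wrist_force: [-9.4, -3.2, 13.5]
gripper_width: 0.208
gripper_force: 60.3
```

Emit:
drive_tool:
  plan:
    - [0, -0.1, 0, 0, 0, 0]
    - [0, 0, 0, 0, 0, 0]
    - [0, 0, 0, 0, 0, 0]
    - [0, 0, 0, 0, 0, 0]
    - [0, 0, -2, 0, 0, 0]
    - [0, 0, -2, 0, 0, 0]
    - [0, 0, -2, 0, 0, 0]
    - [0, 0, -2, 0, 0, 0]
  fingers: 1

```text
clock: 51.05
position: [0.5249, -0.0781, 0.3203]
tcp_rot: [0.707, 0.707, -0.0, -0.0]
wrist_force: [0.2, -0.5, 0.0]
gripper_width: 1.001
gripper_force: 0.0
```

Emit:
drive_tool:
  plan:
    - [0, -2, 0, 0, 0, 0]
    - [0, -3, 0, 0, 0, 0]
    - [0, -3, 0, 0, 0, 0]
    - [0, -3, 0, 0, 0, 0]
    - [0, -3, 0, 0, 0, 0]
    - [0, -2, 0, 0, 0, 0]
    - [0, 0, 0, 0, 0, 0]
    - [0, 0, 0, 0, 0, 0]

```text
clock: 51.72
position: [0.3648, -0.0784, 0.32]
tcp_rot: [0.707, 0.707, -0.0, 0.0]
wrist_force: [0.5, -0.3, 0.8]
gripper_width: 1.001
gripper_force: 0.0
```

```bash
python3 - <<'E'
from h import *
st()
p,d,c=grab('scene'); q,d,c=grab('top')
a=cv2.resize(p[120:260,130:370,::-1],None,fx=3.3,fy=3.3,interpolation=cv2.INTER_CUBIC)
cv2.imwrite('pics/end.png',a)
P=cloud(d,c);h=cv2.cvtColor(q,cv2.COLOR_RGB2HSV)
m=cv2.inRange(h,(0,150,100),(6,255,255)); m[(P[...,2]<.165)|(P[...,2]>.2)|(P[...,0]<.4)]=0
v,u=np.nonzero(m); print('knob',ray(u.mean(),v.mean(),.185,c),len(u))
E
```

```text
51.72 [ 0.3648 -0.0784  0.32  ] yaw 90.0 [-0.53 -0.05  1.87 -0.    1.32 -0.53] 1.0005223726624128 [ 0.5 -0.3  0.8]
knob [0.61850416 0.04890041 0.185     ] 51
```

View pics/end.png

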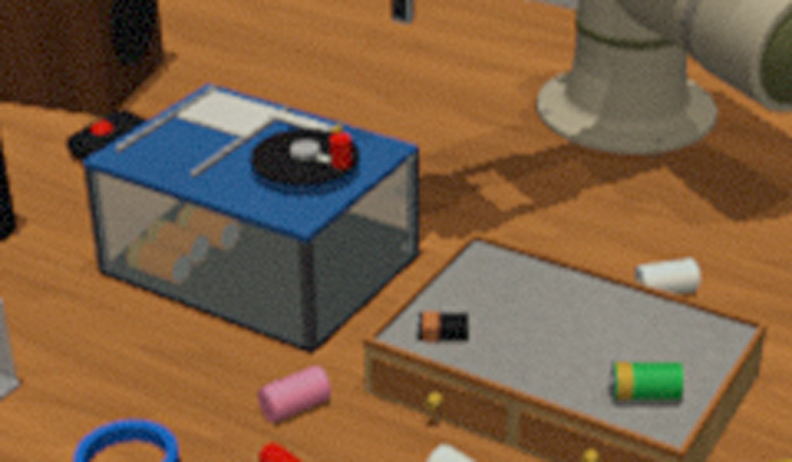

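```bash
python3 - <<'E'
from h import *
f=np.load('top0.npz')
q,d,c=grab('top')
for p_,d_ in((f['p'],f['d']),(q,d)):
    P=cloud(d_,c);h=cv2.cvtColor(p_,cv2.COLOR_RGB2HSV)
    m=cv2.inRange(h,(0,150,100),(6,255,255))>0
    m[:185]=0;m[215:]=0;m[:,:270]=0;m[:,320:]=0
    v,u=np.nonzero(m); print('knob',ray(u.mean(),v.mean(),.185,c) if len(u) else None,len(u))
    s=(h[...,1]<45)&(h[...,2]>150); s[:170]=0;s[240:]=0;s[:,325:]&=True;s[:,:325]=0;s[:,360:]=0
    v,u=np.nonzero(s); print('shutter',ray(u.mean(),v.mean(),.139,c),len(u))
E
```

```text
knob [ 0.5186485  -0.07884819  0.185     ] 39
shutter [ 0.4750854  -0.26241599  0.139     ] 625
knob [ 0.52309956 -0.07892377  0.185     ] 38
shutter [ 0.47388605 -0.26214018  0.139     ] 642
```

```bash
python3 -c "
from station import manip; print(manip.job_done())"
```

```text
the job is handed in; nothing more can be done
None
```

The job is handed in at about 52 s. All three spent cells are in the box, the flap was seen closed after the last push, and the wheel is wound back so the shutter is shut. The green cell and block battery lie in the tray, the arm stands clear, and I had no contact with the multimeter, bottle or mug.

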